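# Wedge the splash screen and nest the beakers behind it

## Robot

A 6-joint arm with a two-finger parallel gripper is mounted at the origin on a cart in front of the work surface, level with it; the furniture and walls round the work are solid. World frame = base frame: x ahead of the robot, y to its left, z up, the work surface at z = 0. Lengths are in m, angles in rad, forces in N, time in s.
With the tool pointing down it reaches from about 0.325 to 0.85 m from the base axis. Payload 4.4 kg.
Tool frame: the origin (TCP) lies midway between the tips of the shut fingers; the grasp point (between the pads) lies 19 mm behind it (ctrl.pinch_z is the distance from the TCP to the grasp point, in m); z points along the fingers, y is the line along which they close (so a half turn about z gives the same grasp; the last joint's range is limited). The gripper opens to 94 mm and grips with 3 to 60 N. Pads are 16 mm wide; open, the fingers measure 119 mm over their backs; the gripper's body (75 mm by 177 mm) begins 78 mm behind the grasp point.
Start: joints at [-1.369, 0.207, 1.542, -0, 1.393, -0.15], TCP at [0.199, -0.54, 0.205] pointing down, gripper open.
Joint ranges: [-2.73, 2.73], [-0.86, 2.22], [0.23, 2.46], [-1.11, 4.25], [0.08, 2.63], [-2.82, 2.82]. Speed limits (rad/s): [2.79, 2.79, 3.14, 3.14, 3.14, 3.14].

## Interface

Orientations are given as a unit quaternion [w, x, y, z].
In Python, from plant import ctrl gives the robot as it stands.
- The arm moves only by the shell command python3 -m creep 'ROWS' [FORCE]. ROWS is JSON, a list that holds one entry, the list of rows, each a list of 7 numbers: the finger opening in mm, from 0 to 94, then the shift along the tool's x, y, z normalised to -1 to 1, where 1 is 0.05 m, then the turn, a rotation vector about the tool's x, y, z normalised to -1 to 1, where 1 is 0.1 rad. A call has 1 to 20 rows; each row shifts and turns the commanded pose from where the row before left it, along the tool's axes as they then stand; what a row does not reach is not made up. A row lasts 1/8 s, in which the tool goes at most 62.5 mm and 10.7 degrees, less where a joint would pass 70% of its speed; a pose out of reach is approached as far as the arm can. A call with a number of a shift or a turn outside -1 to 1 is refused whole. A call with a gripper value outside its range is refused whole. The fingers move at their own pace and stop on an object; FORCE is the grip in N (left out, the last holds). Time passes only in rows, so rows that do not move let the fingers close. It gives the time, the measured TCP pose, the force, the opening and the grip force at its end, in the units of the state.
- ctrl.state(): the state, without advancing time (a new reading comes with each control period).
- ctrl.camera(name): name is "scene" or "top"; returns the picture (480x640x3 uint8, red, green, blue); there is no depth.
- ctrl.camera_model(name): a dict with "fx", "fy", "cx", "cy" (pixels), "rvec" (rotation vector, rad) and "tvec" (3), from world to camera coordinates, as OpenCV has them. Camera axes: x right, y down, z forward; pixel columns grow to the right and rows downward; lengths in m; the calibration is good to about 2 mm. A picture is of the moment at which its call begins. camera_model takes no time and is no camera call.
- ctrl.sign_off(): hands the job in; it is judged then, once.
The state is a dict: "time": time; "q": joint angles; "qvel": joint speeds; "effort": joint torques, N m; "tool_pos": TCP position; "eef_rot": TCP orientation; "ft_force": force on the tool from outside, world axes, zero at the start; "wrist_torque": the same for the moment, N m; "opening": opening from 0.0 (shut) to 1.0 (fully open); "finger_force": force on a finger pad.
Only numpy, scipy, OpenCV 4.12 (cv2) and the standard library are available. Lean on these libraries where they do the work, as an engineer would, in place of code of your own. Each camera call takes 0.05 s, during which the arm holds its last target. There are 200 camera calls.

## Task

Before frying, first swing the loose wing of the splash screen out to its stop and tap the orange wedge, thin end first, under the wing from the beaker side until it jams the wing there, and let go of it. Then clear the measuring beakers: stand the largest on the middle of the cork trivet and nest all the others upright in it in size order, each seated fully down. Leave the wing jammed, and do not disturb the garlic, the salt mill or the purple clip.

Things in the scene. Friction and masses are not known exactly. Their poses are not given: they have to be found in the camera images.
- screen: fixed foot (dark steel, 70 x 70 x 9 mm) and post (16 mm thick, 125 mm tall) of the splash screen. Origin: on the worktop on the post's axis, which is the wing's hinge axis. At its stop the wing points along the foot's -x. The wing folds to the foot's +y side (beaker side); so both wing and wedge are pushed towards the foot's -y
- wing (a joint): hinge of the wing (rad): 0 = swung fully out, against its stop; it grows up to 1.2 as the wing folds towards the beaker side (+y of the foot). No spring; light friction (0.05 N m), so it stays where it is left but is easily knocked. The hob's raised edge (11 mm high) begins behind it at y = -0.22 m, beyond the reach of the jammed wedge's thin end when it goes in near the middle of the wing, 110 mm from the hinge
- wing_mid (a point): point mid-thickness in the wing, an upright aluminium panel 6 mm thick, 110 mm from the hinge axis, 80 mm above the worktop. -x points along the wing away from the hinge, +y (normal) to the beaker side. The wing reaches 15 to 170 mm from the axis; round seal (10 mm) on its lower edge, underside 13 mm above the worktop; 10 mm bar on top, up to 115 mm
- wedge_grip (a point): middle of the upright grip of the loose orange wedge, 42 mm above its underside. +x points along the wedge to its thin end, y across, z up. Wedge 130 mm long, 36 mm wide, 120 g; the grip is the rearmost 26 mm, 56 mm tall, 36 mm wide; the thin end is 117 mm ahead of this point
- wedge_tip (a point): middle of the lower edge of the wedge's thin end; axes as wedge_grip. The top slopes from 4 mm high here to 27 mm at the grip, 106 mm back. It meets the seal when the thin end is about 40 mm past the wing's mid-plane; a push of 12 to 15 N then jams it and it stays jammed when let go
- trivet: round cork trivet fixed on the worktop, 100 mm across, 6 mm thick. Origin: centre of its underside
- beaker_a_mid (a point): Largest beaker, always there: blue plastic beaker, an open round cup with straight sides: 68 mm outside diameter, 50 mm tall, wall 2.5 mm, floor 5 mm thick, 90 g. The point is its centre, half-way up (25 mm above its foot); z is its axis, up when it stands.
- beaker_b_mid (a point): Second-largest beaker, may be absent: green plastic beaker, an open round cup with straight sides: 57 mm outside diameter, 56 mm tall, wall 2.5 mm, floor 5 mm thick, 90 g. The point is its centre, half-way up (28 mm above its foot); z is its axis, up when it stands.
- beaker_c_mid (a point): Third beaker, may be absent: yellow plastic beaker, an open round cup with straight sides: 46 mm outside diameter, 62 mm tall, wall 2.5 mm, floor 5 mm thick, 90 g. The point is its centre, half-way up (31 mm above its foot); z is its axis, up when it stands.
- beaker_d_mid (a point): Smallest beaker, may be absent: red plastic beaker, an open round cup with straight sides: 35 mm outside diameter, 68 mm tall, wall 2.5 mm, floor 5 mm thick, 90 g. The point is its centre, half-way up (34 mm above its foot); z is its axis, up when it stands.
- clip: loose purple bag clip, 15 x 72 x 12 mm, leave alone; origin: centre of its underside
- mill: loose white salt mill, 44 mm across, 90 mm tall, leave alone; origin: centre of its underside. Behind it the tall fixed spice rack begins at about x = 0.72 m: turn a wide gripper sideways there
- garlic: loose garlic bulb, 50 mm, leave alone; origin: centre of its underside

How it is judged:
By the outcome, as a careful person would: the job done as asked, in the order asked, and still so for the second after the job is handed in, with the robot touching nothing.
Of beaker_b, beaker_c, beaker_d only 2 to 3 are there at a start; the rules pass over those that are not, and their reading is None.
At some moment in a run one of beaker_b, beaker_c may be knocked a few centimetres aside while the robot is not near it.
Once in a run the grip may slacken for a moment while it holds something.
It also fails if it takes over 208 s, if anything falls off the work surface, if the arm or the gripper's body presses on something with over 40 N, if the wrist force passes 120 N, or if a joint passes its speed limit or range.

## Working session

There is one attempt and no reset: what is moved stays moved. The work goes in short steps, Python scripts to look and compute and a shell command to move; the robot and the scene stay as the last step left them, time stands still between calls to the robot, and variables do not carry over. Pictures are saved under pics/ and viewed, at most 14 in all, crops included, and the job is handed in when it is done.

```bash
mkdir -p pics; ls; cat > h.py <<'E'
import numpy as np, cv2
from plant import ctrl
from scipy.spatial.transform import Rotation as R
def cam(n):
    m=ctrl.camera_model(n); K=np.array([[m['fx'],0,m['cx']],[0,m['fy'],m['cy']],[0,0,1.]])
    return K,cv2.Rodrigues(np.array(m['rvec'],float))[0],np.array(m['tvec'],float).ravel()
def ray(n,uv):
    K,r,t=cam(n); d=r.T@np.linalg.inv(K)@np.array([uv[0],uv[1],1.]); return -r.T@t,d
def onz(n,uv,z):
    o,d=ray(n,uv); return o+d*(z-o[2])/d[2]
def proj(n,P):
    K,r,t=cam(n); p=K@(r@np.array(P,float)+t); return p[:2]/p[2]
def snap(n,f):
    im=ctrl.camera(n); cv2.imwrite('pics/'+f,im[:,:,::-1]); return im
def st():
    s=ctrl.state(); print('t',round(s['time'],2),'pos',np.round(s['tool_pos'],4),'R\n',np.round(R.from_quat(np.roll(s['eef_rot'],-1)).as_matrix(),3),'F',np.round(s['ft_force'],1),'open',round(s['opening']*94,1),'ff',np.round(s['finger_force'],1)); return s
E
python3 - <<'E'
from h import *
st()
for n in('top','scene'): snap(n,n+'0.png'); K,r,t=cam(n); print(n,-r.T@t,K[0,0])
E
```

```text
pics
t 0.0 pos [ 0.1985 -0.5388  0.2043] R
 [[ 0.938  0.346 -0.   ]
 [ 0.346 -0.938  0.002]
 [ 0.    -0.002 -1.   ]] F [-0.2  0.1  0.2] open 93.7 ff 0.0
top [0.46750258 0.01247461 1.07241273] 498.250000929615
scene [ 0.21765459 -0.23155192  0.85303275] 504.9686930391729
```

View pics/top0.png

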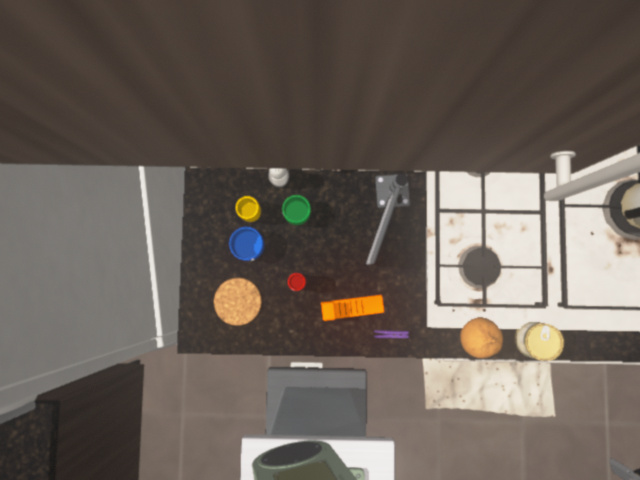

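View pics/scene0.png

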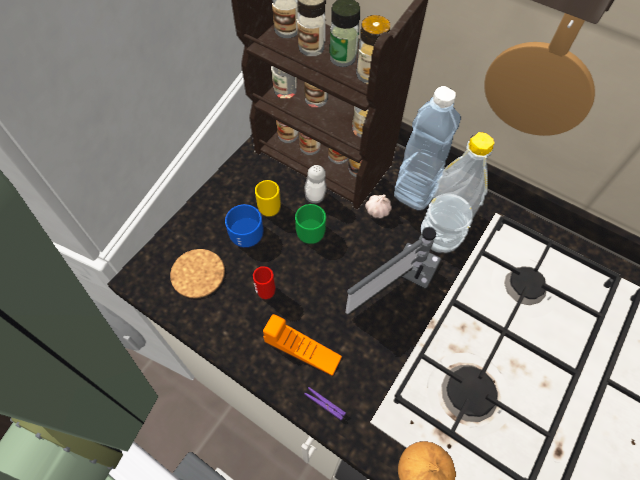

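The top view has +x up and +y left. All four beakers are there: yellow (248,208), green (296,209), blue (246,243) and red (297,281). Also visible are the trivet (237,301), the wedge with its grip at the left (325,310) and thin end at (383,303), the clip (391,334), the mill (279,176) and the wing from (397,183) to (371,262). Next I measure these.

```bash
cat >> h.py <<'E'
HS={'blue':((105,120,60),(125,255,255)),'green':((55,120,40),(85,255,255)),'yellow':((22,150,100),(34,255,255)),'red':((172,130,60),(180,255,255)),'orange':((8,190,150),(19,255,255)),'purple':((130,70,40),(155,255,255))}
H={'blue':.05,'green':.056,'yellow':.062,'red':.068}
def mask(im,c):
    h=cv2.cvtColor(im,cv2.COLOR_RGB2HSV); m=cv2.inRange(h,*[np.array(v) for v in HS[c]])
    if c=='red': m|=cv2.inRange(h,np.array((0,150,60)),np.array((5,255,255)))
    cs=cv2.findContours(m,cv2.RETR_EXTERNAL,cv2.CHAIN_APPROX_NONE)[0]
    return cs
ROI={'top':(175,165,430,356),'scene':(110,160,470,430)}
def big(im,c,n):
    x0,y0,x1,y1=ROI[n]
    cs=[k for k in mask(im,c) if x0<k[:,0,0].mean()<x1 and y0<k[:,0,1].mean()<y1]
    return cv2.convexHull(max(cs,key=cv2.contourArea))
def cen(k):
    m=cv2.moments(k); return np.array([m['m10'],m['m01']])/m['m00']
def tri(a,b):
    (o1,d1),(o2,d2)=ray('top',a),ray('scene',b); d1/=np.linalg.norm(d1); d2/=np.linalg.norm(d2)
    s=np.linalg.lstsq(np.c_[d1,-d2],o2-o1,rcond=None)[0]; p,q=o1+s[0]*d1,o2+s[1]*d2
    return (p+q)/2,np.linalg.norm(p-q)
def beakers(top,sc=None,z0=0,cols=H):
    for c in cols:
        a=cen(big(top,c,'top')); z=H[c]/2+z0; out=[np.round(onz('top',a,z)[:2],4)]
        if sc is not None:
            b=cen(big(sc,c,'scene')); out+=[np.round(onz('scene',b,z)[:2],4),np.round(tri(a,b)[0],4)]
        print(c,*out)
E
python3 - <<'E'
from h import *
t=cv2.imread('pics/top0.png')[:,:,::-1].copy(); s=cv2.imread('pics/scene0.png')[:,:,::-1].copy()
beakers(t,s)
for n,im in(('top',t),('scene',s)):
    k=big(im,'orange',n); print(n,'wedge',cv2.minAreaRect(k),'poly',cv2.approxPolyDP(k,3,True)[:,0].tolist())
    k=big(im,'purple',n); r=cv2.minAreaRect(k);print('clip',onz(n,cen(k),.006),r)
h=cv2.cvtColor(t,cv2.COLOR_RGB2HSV); m=cv2.inRange(h,np.array((8,60,110)),np.array((20,190,255))); m[:265]=0;m[:,:205]=0;m[:,270:]=0;m[330:]=0
k=max(cv2.findContours(m,0,1)[0],key=cv2.contourArea);print('trivet',cv2.minAreaRect(k),onz('top',cen(k),.006))
for w in((398,183),(371.5,262)):print('wingbar',onz('top',w,.115))
cv2.imwrite('pics/a.png',np.hstack([cv2.resize(t[165:345,300:430],None,fx=3,fy=3,interpolation=2),cv2.resize(s[210:390,250:450],None,fx=2,fy=3,interpolation=2)]))
E
```

```text
blue [0.5541 0.1602] [0.5552 0.1595] [0.5545 0.1597 0.0256]
green [0.6284 0.056 ] [0.6287 0.0562] [0.6283 0.056  0.0287]
yellow [0.6277 0.1584] [0.6292 0.1581] [0.6278 0.1577 0.0328]
red [0.4763 0.052 ] [0.4787 0.0526] [0.4767 0.0514 0.0389]
top wedge ((351.94000244140625, 307.0799865722656), (19.37472152709961, 62.366817474365234), 81.8698959350586) poly [[382, 297], [383, 312], [322, 318], [321, 302]]
clip [ 0.37015244 -0.14920436  0.006     ] ((390.9843444824219, 333.8742980957031), (34.261932373046875, 7.576758861541748), 2.385944366455078)
scene wedge ((301.6496887207031, 343.84100341796875), (82.3476791381836, 28.229496002197266), 27.01266860961914) poly [[274, 314], [340, 355], [333, 373], [265, 341], [263, 329]]
clip [ 0.37059602 -0.14968916  0.006     ] ((324.7651062011719, 403.3355712890625), (46.20467758178711, 9.830781936645508), 34.99201965332031)
trivet ((236.90003967285156, 301.3000183105469), (47.85185241699219, 47.85185241699219), 63.43495178222656) [0.4317576 0.1781428 0.006    ]
wingbar [ 0.6707407  -0.14488048  0.115     ]
wingbar [ 0.51563057 -0.09477834  0.115     ]
```

View pics/a.png

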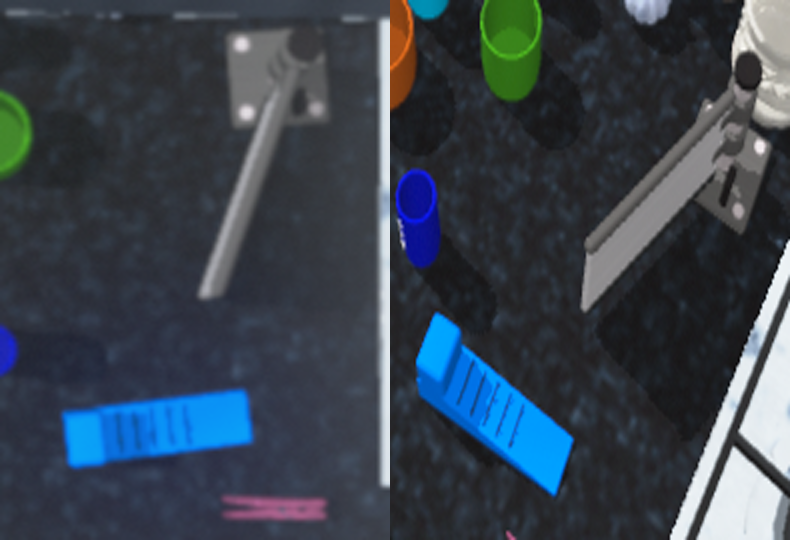

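```bash
python3 - <<'E'
from h import *
c=[onz('top',p,.009) for p in((375.7,176),(407.3,175),(410,206.7),(377.7,207.7))]; c=np.array(c)
print('foot',c.mean(0),np.round(c[:,:2],4).tolist(), [np.linalg.norm(c[i]-c[i-1]) for i in range(4)])
v=(c[3]+c[2]-c[0]-c[1]); v/=np.linalg.norm(v); u=c[2]+c[1]-c[0]-c[3];u/=np.linalg.norm(u); print('foot -x dir',v,'-y dir',u)
print('post top',onz('top',(401,179.5),.125), 'scene post top', onz('scene',(250+(747-390)/2,210+72/3),.125))
print('wing tip scene',onz('scene',(250+(587-390)/2,210+244/3),.112))
for n,a,b in(('top',(382.5,297),(383.3,312)),('scene',(340.5,355),(333,373))):
    A,B=onz(n,a,.004),onz(n,b,.002); print('tip',A,B,(A+B)/2,np.linalg.norm(A-B))
A,B=onz('top',(321,302),.056),onz('top',(322,318.5),.056); print('grip rear',A,B,(A+B)/2,np.linalg.norm(A-B))
print('edge grip front crop', [onz('top',(300+x/3,165+y/3),.056) for x,y in((101,408),(106,464))])
E
```

```text
foot [ 0.67478496 -0.15088005  0.009     ] [[0.7077, -0.1139], [0.7113, -0.1824], [0.6419, -0.1884], [0.6383, -0.1188]] [np.float64(0.06955276824644849), np.float64(0.06856685108935856), np.float64(0.06963056095426051), np.float64(0.0696619107845451)]
foot -x dir [-0.99687731 -0.07896595  0.        ] -y dir [ 0.05193865 -0.99865028  0.        ]
post top [ 0.67559486 -0.14899027  0.125     ] scene post top [ 0.67386162 -0.15231841  0.125     ]
wing tip scene [ 0.51658682 -0.0954643   0.112     ]
tip [ 0.44714467 -0.13137106  0.004     ] [ 0.41542836 -0.13359251  0.002     ] [ 0.43128652 -0.13248179  0.003     ] 0.031856851407820776
tip [ 0.45272931 -0.127444    0.004     ] [ 0.42030012 -0.13344346  0.002     ] [ 0.43651472 -0.13044373  0.003     ] 0.03304006132183978
grip rear [4.35478314e-01 7.19899284e-06 5.60000000e-02] [ 0.40246235 -0.00265363  0.056     ] [ 0.41897033 -0.00132321  0.056     ] 0.0331230095290883
edge grip front crop [array([ 0.43802409, -0.02559907,  0.056     ]), array([ 0.40069736, -0.02959967,  0.056     ])]
```

The crop shows the grey foot, the wing folded about 0.40 rad, and the wedge's grip at its left end. Measured: hinge (0.675, -0.151), foot yaw about +0.065 rad, wedge grip (0.4205, -0.0145). I start by turning the tool to align with the foot axes.

```bash
python3 -m creep '[[[0,0,0,0,0,0,-1],[0,0,0,0,0,0,-1],[0,0,0,0,0,0,-1],[0,0,0,0,0,0,-1],[0,0,0,0,0,0,-1],[0,0,0,0,0,0,-1],[0,0,0,0,0,0,-1],[0,0,0,0,0,0,-1],[0,0,0,0,0,0,-1],[0,0,0,0,0,0,-1],[0,0,0,0,0,0,-1],[0,0,0,0,0,0,-1],[0,0,0,0,0,0,-0.83],[0,0.4,0.3,0,0,0,0],[0,0.8,0.65,0,0,0,0],[0,0.8,0.65,0,0,0,0],[0,0.8,0.65,0,0,0,0],[0,0.8,0.65,0,0,0,0],[0,0.8,0.65,0,0,0,0],[0,0,0,0,0,0,0]]]' 20; python3 -c "
from h import *
s=st();print(s['q'])"
```

```text
time: 2.6
tool_pos: [0.3629, -0.3041, 0.2051]
eef_rot: [-0.001, 0.682, 0.731, 0.001]
ft_force: [-0.9, -0.3, 0.1]
opening: 0.003
finger_force: 0.0
t 2.6 pos [ 0.3629 -0.3041  0.2051] R
 [[-0.07   0.998  0.   ]
 [ 0.998  0.07   0.002]
 [ 0.002  0.    -1.   ]] F [-0.9 -0.3  0.1] open 0.3 ff 0.0
[-8.81449274e-01 -1.17241858e-02  1.78089355e+00  1.09348501e-03
  1.37366566e+00 -9.51581197e-01]
```

```bash
python3 -m creep '[[[0,0.87,0.7,0,0,0,0],[0,0.87,0.7,0,0,0,0],[0,0.87,0.7,0,0,0,0],[0,0.87,0.7,0,0,0,0],[0,0.87,0.7,0,0,0,0],[0,0.87,0.7,0,0,0,0],[0,0,0,0,0,0,0],[0,0,0,0.8,0,0,0],[0,0,0,0.8,0,0,0],[0,0,0,0.8,0,0,0],[0,0,0,0.6,0,0,0],[0,0,0,0,0,0,0],[0,-0.5,0,0,0,0,0],[0,-0.5,0,0,0,0,0],[0,-0.3,0,0,0,0,0],[0,-0.3,0,0,0,0,0],[0,0,0,0,0,0,0]]]'
```

```text
time: 4.72
tool_pos: [0.5597, -0.1155, 0.056]
eef_rot: [0.001, 0.684, 0.729, 0.0]
ft_force: [-0.2, 0.3, -0.1]
opening: 0.007
finger_force: 0.0
```

```bash
python3 -m creep '[[[0,-0.2,0,0,0,0,0],[0,-0.2,0,0,0,0,0],[0,-0.1,0,0,0,0,0],[0,0,0,0,0,0,0]]]'; python3 -m creep '[[[0,-0.05,0,0,0,0,0],[0,0,0,0,0,0,0]]]';python3 -m creep '[[[0,-0.05,0,0,0,0,0],[0,0,0,0,0,0,0]]]';python3 -m creep '[[[0,-0.05,0,0,0,0,0],[0,0,0,0,0,0,0]]]'
```

```text
time: 5.22
tool_pos: [0.5611, -0.1397, 0.0555]
eef_rot: [0.0, 0.684, 0.73, 0.0]
ft_force: [-0.6, 0.0, 0.3]
opening: 0.008
finger_force: 0.0
time: 5.48
tool_pos: [0.5611, -0.1417, 0.0555]
eef_rot: [0.0, 0.684, 0.73, -0.0]
ft_force: [-0.5, 0.9, -0.5]
opening: 0.005
finger_force: 0.0
time: 5.72
tool_pos: [0.5613, -0.1443, 0.0555]
eef_rot: [0.0, 0.684, 0.73, -0.0]
ft_force: [0.3, -0.7, -0.2]
opening: 0.007
finger_force: 0.0
time: 5.98
tool_pos: [0.5613, -0.1464, 0.0554]
eef_rot: [-0.0, 0.684, 0.73, 0.0]
ft_force: [-0.5, 0.3, 0.6]
opening: 0.009
finger_force: 0.8
```

```bash
for i in 1 2; do python3 -m creep '[[[0,-0.05,0,0,0,0,0],[0,0,0,0,0,0,0]]]'|grep -E 'pos|ft_'; done; python3 - <<'E'
from h import *
t=snap('top','t1.png');cv2.imwrite('pics/t1c.png',cv2.resize(t[165:345,300:430],None,fx=3,fy=3,interpolation=2)[:,:,::-1])
E
```

```text
tool_pos: [0.5613, -0.1465, 0.0554]
ft_force: [-0.6, 8.0, 3.5]
tool_pos: [0.5612, -0.1464, 0.0554]
ft_force: [-1.1, 15.6, 4.7]
```

View pics/t1c.png

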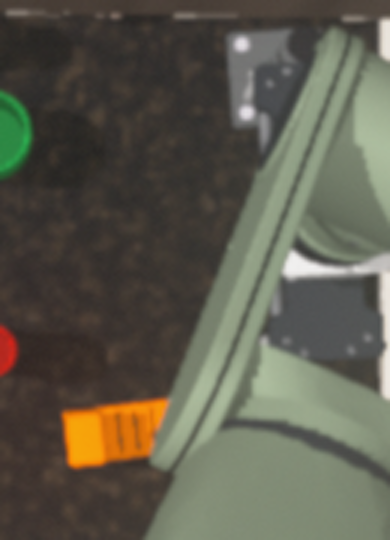

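The wing is at its stop: the pushing force rose to 15.6 N without any further motion. Next I back off and go to the wedge grip.

```bash
python3 -m creep '[[[0,0.2,0,0,0,0,0],[0,0.5,0,0,0,0,0],[0,0.5,0,0,0,0,0],[0,0,0,-0.6,0,0,0],[64,0,0,-0.6,0,0,0],[64,0.55,-0.9,0,0,0,0],[64,0.55,-0.9,0,0,0,0],[64,0.53,-0.8,0,0,0,0],[64,0,0,0,0,0,0],[64,0,0,0.6,0,0,0],[64,0,0,0,0,0,0]]]'; python3 - <<'E'
from h import *
st();snap('scene','s2.png')
E
```

```text
time: 7.9
tool_pos: [0.4221, -0.0192, 0.0843]
eef_rot: [-0.001, 0.684, 0.73, -0.001]
ft_force: [0.1, -0.1, -0.0]
opening: 0.675
finger_force: 0.0
t 7.9 pos [ 0.4221 -0.0192  0.0843] R
 [[-0.065  0.998 -0.003]
 [ 0.998  0.065  0.   ]
 [ 0.    -0.003 -1.   ]] F [ 0.1 -0.1 -0. ] open 63.5 ff 0.0
```

View pics/s2.png

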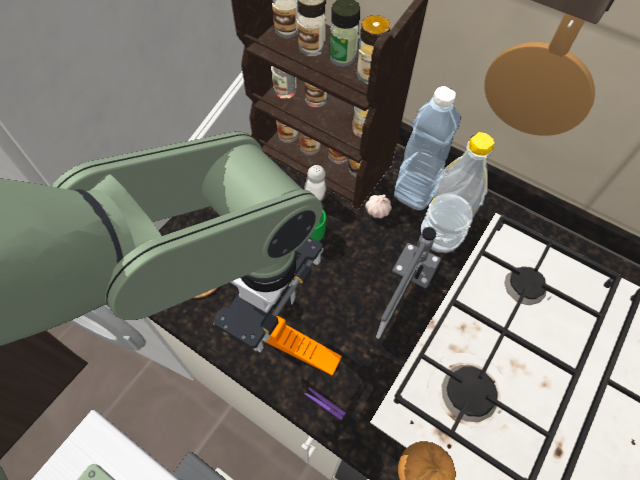

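The scene view shows the wing out at its stop (tip at (382,333)) and the gripper over the wedge grip (270,330). I descend and grip.

```bash
python3 -m creep '[[[64,0.1,-0.02,0.4,0,0,0],[64,0,0,0.4,0,0,0],[64,0,0,0.4,0,0,0],[64,0,0,0,0,0,0],[0,0,0,0,0,0,0],[0,0,0,0,0,0,0],[0,0,0,0,0,0,0],[0,0,0,0,0,0,0],[0,0,0,0,0,0,0]]]' 45
```

```text
time: 9.07
tool_pos: [0.4219, -0.0141, 0.0261]
eef_rot: [0.0, 0.684, 0.73, 0.0]
ft_force: [-1.7, 0.1, 6.4]
opening: 0.38
finger_force: 44.9
```

```bash
python3 -m creep '[[[0,0,0,-0.4,0,0,0],[0,0,0.6,0,0,0,0],[0,-0.05,0.7,0,0,0,0],[0,-0.05,0.7,0,0,0,0],[0,0,0.65,0,0,0,0],[0,0,0,0,0,0,0],[0,0,0,0,0,0,0]]]'; python3 - <<'E'
from h import *
st();s=snap('scene','s3.png')
for n in('top','scene'):
    im=ctrl.camera(n);k=big(im,'orange',n);print(n,cv2.approxPolyDP(k,3,True)[:,0].tolist())
cv2.imwrite('pics/s3c.png',cv2.resize(s[200:400,220:460],None,fx=3,fy=3,interpolation=2)[:,:,::-1])
E
```

```text
time: 9.95
tool_pos: [0.5523, -0.0102, 0.0445]
eef_rot: [-0.001, 0.684, 0.73, -0.001]
ft_force: [-0.9, 0.8, 0.2]
opening: 0.379
finger_force: 44.9
t 9.95 pos [ 0.5523 -0.0102  0.0445] R
 [[-0.065  0.998 -0.003]
 [ 0.998  0.065  0.   ]
 [ 0.001 -0.003 -1.   ]] F [-0.9  0.8  0.2] open 35.6 ff 44.9
top [[381, 235], [383, 251], [375, 252], [376, 236]]
scene [[317, 266], [327, 261], [378, 293], [371, 309], [314, 281]]
```

View pics/s3c.png

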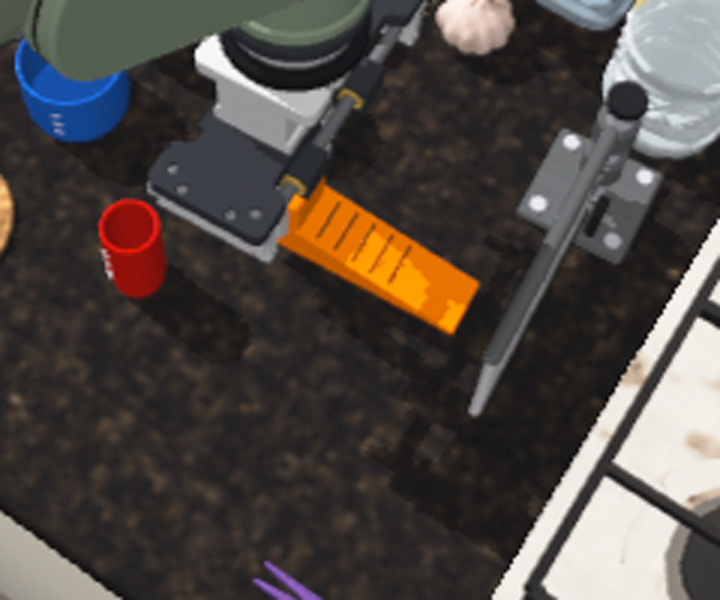

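```bash
python3 - <<'E'
from h import *
for a,b in(((381.5,235),(378.5,293)),((383.5,251),(371,309.5))): print(tri(a,b), onz('top',a,.022),onz('scene',b,.022))
E
```

```text
(array([ 0.57751772, -0.12526738,  0.02788568]), np.float64(0.0006129796249616492)) [ 0.57794451 -0.12579776  0.022     ] [ 0.58029498 -0.12474205  0.022     ]
(array([ 0.5440278 , -0.13006857,  0.02610324]), np.float64(0.000838521957523694)) [ 0.54406301 -0.13029431  0.022     ] [ 0.5459328 -0.1298823  0.022    ]
```

```bash
python3 -m creep '[[[0,0,0,0.2,0,0,0],[0,0,0,0.17,0,0,0],[0,0,0,0,0,0,0]]]'; python3 -m creep '[[[0,-0.3,0,0,0,0,0],[0,-0.3,0,0,0,0,0],[0,-0.3,0,0,0,0,0],[0,-0.3,0,0,0,0,0],[0,0,0,0,0,0,0]]]'
```

```text
time: 10.48
tool_pos: [0.5535, -0.0104, 0.0262]
eef_rot: [-0.0, 0.684, 0.73, -0.0]
ft_force: [0.2, -0.1, -1.5]
opening: 0.378
finger_force: 45.0
time: 11.1
tool_pos: [0.5582, -0.0718, 0.0271]
eef_rot: [0.0, 0.685, 0.729, 0.0]
ft_force: [0.1, 0.8, -1.7]
opening: 0.38
finger_force: 45.0
```

Now I push in small steps while watching the force.

```bash
for i in 1 2 3; do python3 -m creep '[[[0,-0.05,0,0,0,0,0],[0,0,0,0,0,0,0]]]'|grep -E 'pos|ft_'; done
```

```text
tool_pos: [0.558, -0.0725, 0.0269]
ft_force: [0.2, 0.3, -0.8]
tool_pos: [0.5583, -0.0751, 0.027]
ft_force: [0.8, -0.0, -1.3]
tool_pos: [0.5584, -0.0778, 0.0269]
ft_force: [-0.6, 1.1, -1.6]
```

```bash
python3 -m creep '[[[0,0,0,0.025,0,0,0],[0,0,0,0,0,0,0]]]'|grep -E 'pos|ft_'; for i in 1 2 3; do python3 -m creep '[[[0,-0.03,0,0,0,0,0],[0,0,0,0,0,0,0]]]'|grep -E 'pos|ft_'; done
```

```text
tool_pos: [0.5586, -0.0778, 0.0259]
ft_force: [0.1, -0.7, 0.2]
tool_pos: [0.5587, -0.0793, 0.0259]
ft_force: [-0.1, 0.6, 0.1]
tool_pos: [0.5588, -0.0809, 0.0259]
ft_force: [-0.4, 0.4, 0.7]
tool_pos: [0.5589, -0.0823, 0.0259]
ft_force: [-0.3, 0.7, 2.9]
```

```bash
for i in 1 2 3; do python3 -m creep '[[[0,-0.02,0,0,0,0,0],[0,0,0,0,0,0,0]]]'|grep -E 'pos|ft_'; done
```

```text
tool_pos: [0.5589, -0.0827, 0.0259]
ft_force: [0.1, 4.5, 2.5]
tool_pos: [0.5589, -0.0829, 0.0259]
ft_force: [0.0, 6.1, 3.9]
tool_pos: [0.5589, -0.083, 0.0259]
ft_force: [-0.8, 8.1, 5.3]
```

```bash
for i in 1 2 3; do python3 -m creep '[[[0,-0.02,0,0,0,0,0],[0,0,0,0,0,0,0]]]'|grep -E 'pos|ft_'; done
```

```text
tool_pos: [0.5588, -0.0831, 0.0259]
ft_force: [0.1, 11.8, 5.5]
tool_pos: [0.5589, -0.0833, 0.0259]
ft_force: [1.0, 1.1, 1.6]
tool_pos: [0.5591, -0.0866, 0.0255]
ft_force: [0.4, 6.6, 1.8]
```

```bash
python3 - <<'E'
from h import *
st();s=ctrl.camera('scene');t=ctrl.camera('top')
cv2.imwrite('pics/s4c.png',np.hstack([cv2.resize(s[220:380,270:450],(450,400),interpolation=2),cv2.resize(t[165:295,340:440],(308,400),interpolation=2)])[:,:,::-1])
E
```

```text
t 14.35 pos [ 0.5591 -0.0866  0.0255] R
 [[-0.065  0.998  0.   ]
 [ 0.998  0.065  0.003]
 [ 0.003  0.    -1.   ]] F [0.4 6.6 1.8] open 35.9 ff 45.0
```

View pics/s4c.png

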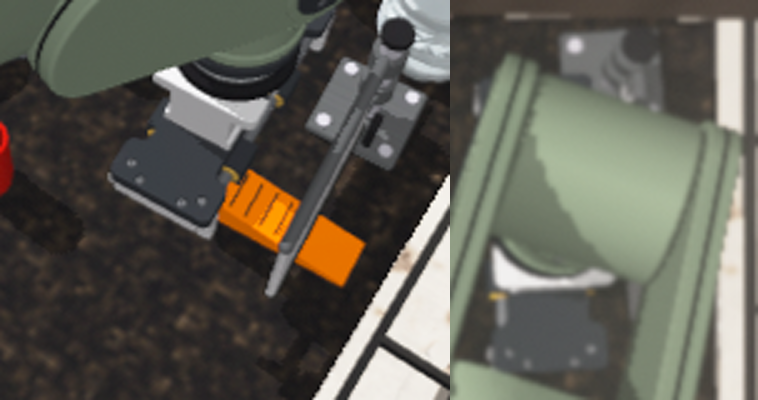

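The wedge is under the wing, with its tip at about (345,275) in the crop and short of the hob edge. The grip slackened for a moment and the pads slid about 3 mm, but the force is rising again. I continue to about 14 N.

```bash
for i in 1 2 3; do python3 -m creep '[[[0,-0.02,0,0,0,0,0],[0,0,0,0,0,0,0]]]'|grep -E 'pos|ft_'; done
```

```text
tool_pos: [0.5591, -0.0866, 0.0256]
ft_force: [0.8, 9.4, 2.6]
tool_pos: [0.5591, -0.0866, 0.0256]
ft_force: [0.2, 12.3, 4.6]
tool_pos: [0.5591, -0.0867, 0.0256]
ft_force: [0.7, 15.2, 6.3]
```

15.2 N reached and the wedge is jammed. I let go, go straight up, and turn 90° on the way to the blue beaker.

```bash
python3 -m creep '[[[44,0,0,0,0,0,0],[60,0,0,0,0,0,0],[60,0,0,0,0,0,0],[60,0,0,-0.2,0,0,0],[60,0,0,-0.5,0,0,0],[60,0,0,-0.8,0,0,0],[60,0,0,-0.8,0,0,0],[60,0,0,-0.8,0,0,0],[60,0.5,0,0,0,0,0],[60,0.9,0,0,0,0,0],[94,0.9,0,0,0,0,0],[94,0.9,0,0,0,0,0],[94,0.9,0,0,0,0,0],[94,0.8,0,0,0,0,0],[94,0,0,0,0,0,0]]]'; python3 - <<'E'
from h import *
st();s=snap('scene','s5.png');cv2.imwrite('pics/s5c.png',cv2.resize(s[180:400,220:480],None,fx=2.5,fy=2.5,interpolation=2)[:,:,::-1])
E
```

```text
time: 17.08
tool_pos: [0.5432, 0.1554, 0.1815]
eef_rot: [0.0, 0.682, 0.731, 0.0]
ft_force: [0.1, -0.6, 0.3]
opening: 0.997
finger_force: 0.0
t 17.07 pos [0.5432 0.1554 0.1815] R
 [[-0.069  0.998  0.001]
 [ 0.998  0.069  0.   ]
 [ 0.     0.001 -1.   ]] F [ 0.1 -0.6  0.3] open 93.7 ff 0.0
```

View pics/s5c.png

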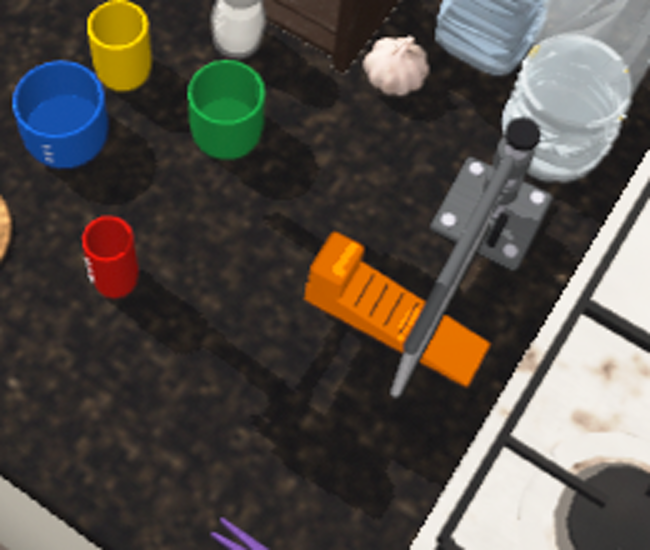

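```bash
python3 -m creep '[[[94,0,0,0,0,0,-1],[94,0,0,0,0,0,-1],[94,0,0,0,0,0,-1],[94,0,0,0,0,0,-1],[94,0,0,0,0,0,-1],[94,0,0,0,0,0,-1],[94,0,0,0,0,0,-1],[94,0,0,0,0,0,-1],[94,0,0,0,0,0,-1],[94,0,0,0,0,0,-1],[94,0,0,0,0,0,-1],[94,0,0,0,0,0,-1],[94,0,0,0,0,0,-1],[94,0,0,0,0,0,-1],[94,0,0,0,0,0,-1],[94,0,0,0,0,0,0]]]' 15; python3 - <<'E'
from h import *
st();t=ctrl.camera('top');s=ctrl.camera('scene')
for c in H:
    for n,im in(('top',t),('scene',s)):
        try: k=big(im,c,n); print(c,n,round(cv2.contourArea(k)),np.round(onz(n,cen(k),H[c]/2)[:2],4))
        except Exception as e: print(c,n,'hidden')
E
```

```text
time: 19.12
tool_pos: [0.5438, 0.1516, 0.181]
eef_rot: [0.0, 0.005, 1.0, -0.0]
ft_force: [-0.4, 0.3, -0.2]
opening: 1.003
finger_force: 0.0
t 19.12 pos [0.5438 0.1516 0.181 ] R
 [[-1.     0.009  0.   ]
 [ 0.009  1.    -0.001]
 [-0.    -0.001 -1.   ]] F [-0.4  0.3 -0.2] open 94.3 ff 0.0
blue top 24 [0.526  0.1462]
blue scene 1298 [0.5552 0.1595]
green top 646 [0.6284 0.0561]
green scene 1004 [0.6287 0.0562]
yellow top 270 [0.6305 0.1494]
yellow scene 668 [0.6287 0.1554]
red top 258 [0.4761 0.052 ]
red scene 579 [0.4787 0.0527]
```

The wedge is left jammed under the wing and the beakers are undisturbed. Next I grasp blue along y.

```bash
python3 -m creep '[[[94,-0.21,0.16,0.5,0,0,0],[94,0,0,0.8,0,0,0],[94,0,0,0.8,0,0,0],[94,0,0,0.7,0,0,0],[94,0,0,0.4,0,0,0],[94,0,0,0.16,0,0,0],[94,0,0,0,0,0,0]]]'; python3 -m creep '[[[50,0,0,0,0,0,0],[50,0,0,0,0,0,0],[50,0,0,0,0,0,0],[50,0,0,0,0,0,0],[50,0,0,0,0,0,0],[50,0,0,0,0,0,0]]]' 15
```

```text
time: 20.1
tool_pos: [0.554, 0.161, 0.0126]
eef_rot: [-0.0, 0.003, 1.0, -0.0]
ft_force: [0.8, 0.5, -0.7]
opening: 0.998
finger_force: 0.0
time: 20.85
tool_pos: [0.5545, 0.1611, 0.0135]
eef_rot: [0.001, 0.003, 1.0, -0.0]
ft_force: [-0.7, -1.6, 6.2]
opening: 0.705
finger_force: 15.0
```

```bash
python3 -m creep '[[[50,0,0,-0.6,0,0,0],[50,0,0,-0.6,0,0,0],[50,0.5,0.1,0,0,0,0],[50,0.8,0.1,0,0,0,0],[50,0.8,0.1,0,0,0,0],[50,0.35,0.05,0,0,0,0],[50,0,0,0,0,0,0]]]'; python3 - <<'E'
from h import *
t=snap('top','t6.png');s=snap('scene','s6.png')
h=cv2.cvtColor(s,cv2.COLOR_RGB2HSV)
z=.062+.0175+.006-.0135
for n,im in(('top',t),('scene',s)):
    try:k=big(im,'blue',n);print(n,cv2.contourArea(k),onz(n,cen(k),.085),cv2.minAreaRect(k))
    except Exception as e:print(e)
E
```

```text
time: 21.72
tool_pos: [0.4309, 0.1796, 0.0725]
eef_rot: [-0.0, 0.002, 1.0, 0.0]
ft_force: [0.2, -0.2, -0.9]
opening: 0.701
finger_force: 15.0
max() iterable argument is empty
scene 719.0 [0.41568911 0.18101921 0.085     ] ((178.78701782226562, 259.4456787109375), (45.818058013916016, 21.10634994506836), 34.2868766784668)
```

```bash
python3 -m creep '[[[50,-0.02,-0.03,0.4,0,0,0],[50,0,0,0.4,0,0,0],[50,0,0,0.2,0,0,0],[50,0,0,0,0,0,0]]]';python3 -m creep '[[[50,0,0,0.03,0,0,0],[50,0,0,0,0,0,0]]]'; python3 -c "
from h import *
s=cv2.imread('pics/scene0.png')
h=cv2.cvtColor(s,cv2.COLOR_BGR2HSV); m=cv2.inRange(h,np.array((8,60,110)),np.array((20,190,255))); m[:240]=0;m[310:]=0;m[:,:165]=0;m[:,232:]=0
k=max(cv2.findContours(m,0,1)[0],key=cv2.contourArea);e=cv2.fitEllipse(cv2.convexHull(k));print(e,onz('scene',e[0],.006))"
```

```text
time: 22.32
tool_pos: [0.4328, 0.1777, 0.0221]
eef_rot: [-0.001, 0.003, 1.0, -0.0]
ft_force: [-0.7, -0.7, -0.3]
opening: 0.7
finger_force: 15.0
time: 22.58
tool_pos: [0.4333, 0.1781, 0.0218]
eef_rot: [0.001, 0.003, 1.0, 0.0]
ft_force: [-0.1, -0.3, -0.0]
opening: 0.7
finger_force: 15.0
((196.7842559814453, 272.81341552734375), (47.67996597290039, 55.159751892089844), 66.78527069091797) [0.43186701 0.17675802 0.006     ]
```

```bash
python3 -m creep '[[[50,0.02,0,0.04,0,0,0],[50,0,0,0,0,0,0]]]'; python3 -m creep '[[[94,0,0,0,0,0,0],[94,0,0,0,0,0,0],[94,0,0,0,0,0,0],[94,0,0,0,0,0,0],[94,0,0,-0.8,0,0,0],[94,0,0,-0.8,0,0,0],[94,0,0,0,0,0,1],[94,0,0,0,0,0,1],[94,0,0,0,0,0,1],[94,0,0,0,0,0,1],[94,0,0,0,0,0,1],[94,0,0,0,0,0,1],[94,0,0,0,0,0,1],[94,0,0,0,0,0,1],[94,0,0,0,0,0,0]]]';python3 -m creep '[[[94,0,0,0,0,0,1],[94,0,0,0,0,0,1],[94,0,0,0,0,0,1],[94,0,0,0,0,0,1],[94,0,0,0,0,0,1],[94,0,0,0,0,0,1],[94,0,0,0,0,0,1],[94,0,0,0,0,0,0.7],[94,0,0,0,0,0,0]]]'; python3 -c "from h import *;st()"
```

```text
time: 22.82
tool_pos: [0.4319, 0.178, 0.0195]
eef_rot: [0.0, 0.003, 1.0, 0.0]
ft_force: [0.7, 0.0, -0.1]
opening: 0.704
finger_force: 15.0
time: 24.7
tool_pos: [0.4314, 0.1779, 0.0991]
eef_rot: [-0.0, 0.392, 0.92, -0.0]
ft_force: [0.8, -0.7, -0.0]
opening: 1.002
finger_force: 0.0
time: 25.82
tool_pos: [0.4315, 0.1779, 0.0992]
eef_rot: [-0.0, 0.708, 0.706, -0.0]
ft_force: [0.8, 0.5, -0.1]
opening: 0.996
finger_force: 0.0
t 25.82 pos [0.4315 0.1779 0.0992] R
 [[ 0.003  1.    -0.   ]
 [ 1.    -0.003 -0.   ]
 [-0.    -0.    -1.   ]] F [ 0.8  0.5 -0.1] open 93.6 ff 0.0
```

```bash
python3 -m creep '[[[94,0,0,0.7,0,0,0],[94,0,0,0.7,0,0,0],[94,0,0,0.1,0,0,0],[94,0,0,0,0,0,0],[50,0,0,0,0,0,0],[50,0,0,0,0,0,0],[50,0,0,0,0,0,0],[50,0,0,0,0,0,0],[50,0,0,0,0,0,0]]]' 6; python3 -m creep '[[[94,0,0,0,0,0,0],[94,0,0,0,0,0,0],[94,0,0,0,0,0,0],[94,0,0,0,0,0,0],[94,0,0,-0.6,0,0,0],[94,0,0,-0.9,0,0,0],[94,0,0,-0.9,0,0,0],[94,0,0,-0.5,0,0,0],[94,-0.5,0.5,0,0,0,0],[94,-0.6,0.6,0,0,0,0],[94,0,0,0,0,0,0]]]'; python3 - <<'E'
from h import *
t=snap('top','t7.png');s=snap('scene','s7.png')
for c in H:
    for n,im in(('top',t),('scene',s)):
        try: k=big(im,c,n); print(c,n,round(cv2.contourArea(k)),np.round(onz(n,cen(k),H[c]/2+.006*(c=='blue'))[:2],4))
        except Exception as e: print(c,n,'hidden')
E
```

```text
time: 26.95
tool_pos: [0.4321, 0.1781, 0.025]
eef_rot: [0.0, 0.709, 0.705, 0.0]
ft_force: [-1.0, -1.9, 6.2]
opening: 0.733
finger_force: 6.0
time: 28.32
tool_pos: [0.4878, 0.121, 0.1694]
eef_rot: [0.0, 0.71, 0.704, 0.0]
ft_force: [-0.1, 1.3, -0.4]
opening: 1.0
finger_force: 0.0
blue top 31 [0.4227 0.2081]
blue scene 1401 [0.4341 0.1818]
green top 646 [0.6284 0.0561]
green scene 1004 [0.6287 0.0562]
yellow top 385 [0.6332 0.1595]
yellow scene 734 [0.629  0.1581]
red top 256 [0.4762 0.0521]
red scene 579 [0.4787 0.0527]
```

View pics/s7.png

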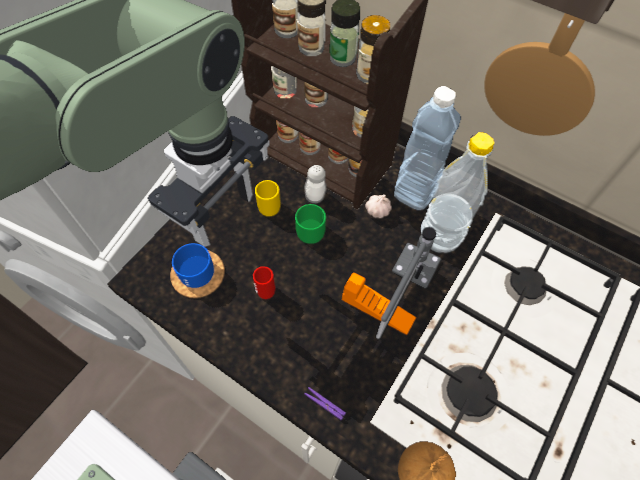

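The scene view shows blue standing on the trivet (193,265), the wedge jammed, and everything else in place. Next I go to green with the gripper sideways.

```bash
python3 -m creep '[[[94,0,0,0,0,0,-1],[94,0,0,0,0,0,-1],[94,0,0,0,0,0,-1],[94,0,0,0,0,0,-1],[94,0,0,0,0,0,-1],[94,0,0,0,0,0,-1],[94,0,0,0,0,0,-1],[94,0,0,0,0,0,-1],[94,0,0,0,0,0,-1],[94,0,0,0,0,0,-1],[94,0,0,0,0,0,-1],[94,0,0,0,0,0,-1],[94,0,0,0,0,0,-1],[94,0,0,0,0,0,-1],[94,0,0,0,0,0,-1],[94,0,0,0,0,0,-0.7],[94,-0.7,-0.32,0,0,0,0],[94,-0.7,-0.32,0,0,0,0],[94,-0.7,-0.32,0,0,0,0],[94,-0.7,-0.32,0,0,0,0]]]'; python3 - <<'E'
from h import *
st();t=snap('top','t8.png');s=snap('scene','s8.png')
for c in H:
    for n,im in(('top',t),('scene',s)):
        try: k=big(im,c,n); print(c,n,round(cv2.contourArea(k)),np.round(onz(n,cen(k),H[c]/2+.006*(c=='blue'))[:2],4))
        except Exception as e: print(c,n,'hidden')
E
```

```text
time: 30.92
tool_pos: [0.6259, 0.0588, 0.1688]
eef_rot: [-0.001, 0.002, 1.0, 0.0]
ft_force: [0.4, -0.0, 0.5]
opening: 1.003
finger_force: 0.0
t 30.93 pos [0.6259 0.0588 0.1688] R
 [[-1.     0.004 -0.001]
 [ 0.004  1.     0.001]
 [ 0.001  0.001 -1.   ]] F [ 0.4 -0.   0.5] open 94.3 ff 0.0
blue top hidden
blue scene 1401 [0.4341 0.1818]
green top 366 [0.6196 0.0597]
green scene 1005 [0.6287 0.0562]
yellow top 259 [0.6179 0.1525]
yellow scene 735 [0.629  0.1581]
red top hidden
red scene 577 [0.4788 0.0524]
```

```bash
python3 -m creep '[[[94,-0.05,-0.04,0.4,0,0,0],[94,0,0,0.7,0,0,0],[94,0,0,0.7,0,0,0],[94,0,0,0.7,0,0,0],[94,0,0,0.4,0,0,0],[94,0,0,0.16,0,0,0],[94,0,0,0,0,0,0],[40,0,0,0,0,0,0],[40,0,0,0,0,0,0],[40,0,0,0,0,0,0],[40,0,0,0,0,0,0],[40,0,0,0,0,0,0],[40,0,0,0,0,0,0]]]' 12
```

```text
time: 32.65
tool_pos: [0.6286, 0.0556, 0.0166]
eef_rot: [0.0, 0.003, 1.0, -0.0]
ft_force: [-1.0, -0.8, 2.9]
opening: 0.605
finger_force: 12.0
```

```bash
python3 -m creep '[[[40,0,0,-0.4,0,0,0],[40,0.7,0.05,0,0,0,0],[40,0.67,0.04,0,0,0,0],[40,0,0,0.3,0,0,0],[40,0,0,0.09,0,0,0],[40,0,0,0,0,0,0],[80,0,0,0,0,0,0],[80,0,0,0,0,0,0],[80,0,0,0,0,0,0],[80,0,0,-0.8,0,0,0],[80,0,0,-0.6,0,0,0],[80,0,0,0,0,0,1],[80,0,0,0,0,0,1],[80,0,0,0,0,0,1],[80,0,0,0,0,0,1],[80,0,0,0,0,0,1],[80,0,0,0,0,0,1],[80,0,0,0,0,0,1],[80,0,0,0,0,0,0]]]';python3 -m creep '[[[80,0,0,0,0,0,1],[80,0,0,0,0,0,1],[80,0,0,0,0,0,1],[80,0,0,0,0,0,1],[80,0,0,0,0,0,1],[80,0,0,0,0,0,1],[80,0,0,0,0,0,1],[80,0,0,0,0,0,1],[80,0,0,0,0,0,0.7],[80,0,0,0,0,0,0]]]'; python3 - <<'E'
from h import *
st();t=snap('top','t9.png');s=snap('scene','s9.png')
for c in H:
    for n,im in(('top',t),('scene',s)):
        try: k=big(im,c,n); print(c,n,round(cv2.contourArea(k)),np.round(onz(n,cen(k),H[c]/2+.006*(c=='blue'))[:2],4))
        except Exception as e: print(c,n,'hidden')
cv2.imwrite('pics/v9.png',np.hstack([cv2.resize(t[165:345,175:335],(400,450),interpolation=2),cv2.resize(s[170:320,150:290],(400,450),interpolation=2)])[:,:,::-1])
E
```

```text
time: 35.02
tool_pos: [0.5599, 0.0607, 0.0868]
eef_rot: [0.0, 0.345, 0.939, 0.0]
ft_force: [-0.1, 0.2, -0.6]
opening: 0.851
finger_force: 0.0
time: 36.28
tool_pos: [0.5599, 0.0607, 0.0867]
eef_rot: [0.0, 0.708, 0.706, 0.0]
ft_force: [-0.5, -0.9, 0.3]
opening: 0.851
finger_force: 0.0
t 36.27 pos [0.5599 0.0607 0.0867] R
 [[ 0.003  1.     0.   ]
 [ 1.    -0.003 -0.   ]
 [-0.     0.    -1.   ]] F [-0.5 -0.9  0.3] open 80.0 ff 0.0
blue top 84 [0.4439 0.158 ]
blue scene 1401 [0.4341 0.1818]
green top hidden
green scene 944 [0.5612 0.0598]
yellow top hidden
yellow scene 0 [nan nan]
red top 73 [0.4654 0.0526]
red scene 576 [0.4787 0.0525]h.py:30: RuntimeWarning: invalid value encountered in divide
  m=cv2.moments(k); return np.array([m['m10'],m['m01']])/m['m00']
```

View pics/v9.png

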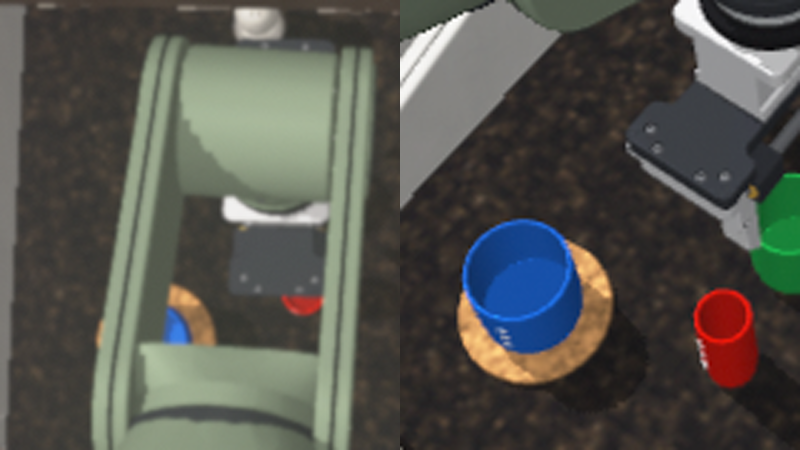

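```bash
python3 - <<'E'
from h import *
print(onz('scene',(191.4,260.2),.056), proj('scene',(.4321,.178,.056)))
for c in((463,275),(574,268),(521,220),(513,322)): print(onz('scene',(150+(c[0]-400)/2.857,170+c[1]/3),.056))
s=cv2.imread('pics/s9.png')[:,:,::-1].copy();k=big(s,'blue','scene')[:,0].astype(float)
# lowest-right base edge check: extreme points in image, predicted for candidate centres
a=np.linspace(0,2*np.pi,200)
for c in((.4321,.178),(.434,.182)):
    P=np.array([proj('scene',(c[0]+.034*np.cos(x),c[1]+.034*np.sin(x),z)) for z in(.006,.056) for x in a])
    print(c,P.min(0),P.max(0))
print(k.min(0),k.max(0))
E
```

```text
[0.43268152 0.17685572 0.056     ] [190.69475742 260.11716266]
[0.41111292 0.20327819 0.056     ]
[0.45354271 0.1493604  0.056     ]
[0.45959969 0.19810288 0.056     ]
[0.40547909 0.15733639 0.056     ]
(0.4321, 0.178) [171.38117221 243.35563143] [214.69878048 289.1885738 ]
(0.434, 0.182) [170.42514674 241.50921945] [213.70215097 287.26650938]
[171. 243.] [213. 287.]
```

Blue's silhouette matches (0.4325, 0.1775), the trivet centre. Next I regrip green near its rim along x.

```bash
python3 -m creep '[[[80,0,0,0.5,0,0,0],[80,0,0,0.32,0,0,0],[80,0,0,0,0,0,0],[40,0,0,0,0,0,0],[40,0,0,0,0,0,0],[40,0,0,0,0,0,0],[40,0,0,0,0,0,0]]]' 18; python3 -m creep '[[[40,0,0,-0.6,0,0,0],[40,0,0,-0.9,0,0,0],[40,0.3,-0.3,0,0,0,0],[40,0.8,-0.8,0,0,0,0],[40,0.8,-0.9,0,0,0,0],[40,0.44,-0.54,0,0,0,0],[40,0,0,0,0,0,0],[40,0,0,0,0,0,0]]]'
```

```text
time: 37.25
tool_pos: [0.5604, 0.0607, 0.0465]
eef_rot: [0.0, 0.709, 0.705, 0.0]
ft_force: [-1.1, -0.2, 3.6]
opening: 0.596
finger_force: 18.0
time: 38.25
tool_pos: [0.4331, 0.1783, 0.12]
eef_rot: [-0.0, 0.709, 0.706, -0.0]
ft_force: [-0.3, 0.0, -0.8]
opening: 0.597
finger_force: 18.0
```

```bash
cat >> h.py <<'E'
def ext(n,c,r,z0,z1):
    a=np.linspace(0,2*np.pi,90)
    P=np.array([proj(n,(c[0]+r*np.cos(x),c[1]+r*np.sin(x),z)) for z in(z0,z1) for x in a]); return np.round(np.r_[P.min(0),P.max(0)],1)
def obs(im,c,n):
    k=big(im,c,n)[:,0]; return np.r_[k.min(0),k.max(0)+1]
E
python3 - <<'E'
from h import *
st();s=snap('scene','s10.png')
print(obs(s,'green','scene'),ext('scene',(.4331,.1783),.0285,.0735,.1295))
print(obs(s,'blue','scene'),ext('scene',(.432,.178),.034,.006,.056))
for c in ('yellow','red'): print(c,onz('scene',cen(big(s,c,'scene')),H[c]/2))
cv2.imwrite('pics/s10c.png',cv2.resize(s[170:320,130:330],(800,600),interpolation=2)[:,:,::-1])
E
```

```text
t 38.25 pos [0.4331 0.1783 0.12  ] R
 [[ 0.004  1.    -0.001]
 [ 1.    -0.004 -0.   ]
 [-0.    -0.001 -1.   ]] F [-0.3  0.  -0.8] open 56.1 ff 18.0
[166 224 204 268] [164.1 224.5 205.2 269.7]
[171 247 214 288] [171.3 243.4 214.7 289.2]
yellow [0.62897255 0.15806969 0.031     ]
red [0.47850703 0.05254931 0.034     ]
```

View pics/s10c.png

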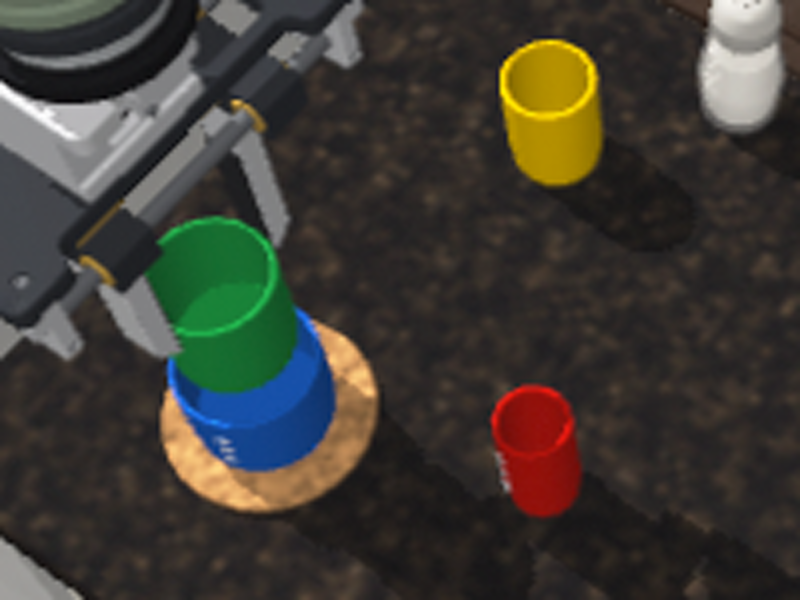

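Green hangs upright above blue and its silhouette is as predicted. I lower it.

```bash
python3 -m creep '[[[40,0,-0.02,0.3,0,0,0],[40,0,0,0,0,0,0],[40,0,0,0.15,0,0,0],[40,0,0,0.15,0,0,0],[40,0,0,0,0,0,0]]]';python3 -m creep '[[[40,0,0,0.2,0,0,0],[40,0,0,0.2,0,0,0],[40,0,0,0.12,0,0,0],[40,0,0,0,0,0,0]]]'
```

```text
time: 38.92
tool_pos: [0.4317, 0.1781, 0.0898]
eef_rot: [-0.001, 0.709, 0.705, -0.001]
ft_force: [0.8, 0.4, -0.6]
opening: 0.597
finger_force: 18.0
time: 39.42
tool_pos: [0.4318, 0.1782, 0.0639]
eef_rot: [-0.0, 0.709, 0.705, -0.001]
ft_force: [0.3, 0.4, -0.6]
opening: 0.597
finger_force: 18.0
```

```bash
python3 -m creep '[[[40,0,0,0.09,0,0,0],[40,0,0,0,0,0,0]]]'; python3 -m creep '[[[70,0,0,0,0,0,0],[70,0,0,0,0,0,0],[70,0,0,-0.3,0,0,0],[70,0,0,-0.8,0,0,0],[70,0,0,-0.8,0,0,0],[70,0,0,0,0,0,0]]]'; python3 - <<'E'
from h import *
st();s=snap('scene','s11.png')
print(obs(s,'green','scene'),ext('scene',(.432,.178),.0285,.011,.067))
print(obs(s,'blue','scene'),ext('scene',(.432,.178),.034,.006,.056))
for c in ('yellow','red'): print(c,onz('scene',cen(big(s,c,'scene')),H[c]/2))
E
```

```text
time: 39.67
tool_pos: [0.4324, 0.1783, 0.06]
eef_rot: [-0.0, 0.709, 0.705, -0.0]
ft_force: [1.0, 0.5, -0.4]
opening: 0.598
finger_force: 18.0
time: 40.42
tool_pos: [0.4361, 0.1792, 0.1602]
eef_rot: [0.003, 0.709, 0.705, 0.004]
ft_force: [-0.6, -0.6, 0.0]
opening: 0.743
finger_force: 0.0
t 40.42 pos [0.4361 0.1792 0.1602] R
 [[ 0.005  1.     0.01 ]
 [ 1.    -0.005  0.002]
 [ 0.002  0.01  -1.   ]] F [-0.6 -0.6  0. ] open 69.8 ff 0.0
[173 243 208 276] [173.  243.1 211.2 285.3]
[171 245 214 288] [171.3 243.4 214.7 289.2]
yellow [0.62897798 0.158094   0.031     ]
red [0.47879339 0.05243447 0.034     ]
```

Green is seated: its rim is at the predicted height. Yellow comes next, by the same method.

```bash
python3 -m creep '[[[70,0,0,0,0,0,-1],[70,0,0,0,0,0,-1],[70,0,0,0,0,0,-1],[70,0,0,0,0,0,-1],[70,0,0,0,0,0,-1],[70,0,0,0,0,0,-1],[70,0,0,0,0,0,-1],[70,0,0,0,0,0,-1],[70,0,0,0,0,0,-1],[70,0,0,0,0,0,-1],[70,0,0,0,0,0,-1],[70,0,0,0,0,0,-1],[70,0,0,0,0,0,-1],[70,0,0,0,0,0,-1],[70,0,0,0,0,0,-1],[70,0,0,0,0,0,-0.7],[70,-0.9,-0.1,0,0,0,0],[70,-0.9,-0.1,0,0,0,0],[70,-0.9,-0.1,0,0,0,0],[70,-0.9,-0.1,0,0,0,0]]]'; python3 - <<'E'
from h import *
st();s=snap('scene','s12.png')
for c in ('yellow','red'): print(c,onz('scene',cen(big(s,c,'scene')),H[c]/2), cv2.contourArea(big(s,c,'scene')))
E
```

```text
time: 42.98
tool_pos: [0.6125, 0.1569, 0.1533]
eef_rot: [-0.002, 0.003, 1.0, -0.0]
ft_force: [0.5, 0.4, 0.1]
opening: 0.743
finger_force: 0.0
t 42.98 pos [0.6125 0.1569 0.1533] R
 [[-1.     0.006 -0.003]
 [ 0.006  1.    -0.   ]
 [ 0.003 -0.    -1.   ]] F [0.5 0.4 0.1] open 69.9 ff 0.0
yellow [0.62903926 0.15806562 0.031     ] 734.5
red [0.47873338 0.05250166 0.034     ] 574.5
```

```bash
python3 -m creep '[[[70,-0.28,0.03,0.2,0,0,0],[70,0,0,0.5,0,0,0],[70,0,0,0,0,0,0]]]'
```

```text
time: 43.4
tool_pos: [0.6227, 0.1587, 0.1162]
eef_rot: [-0.004, 0.003, 1.0, -0.0]
ft_force: [-1.2, -0.9, 0.0]
opening: 0.742
finger_force: 0.0
```

```bash
python3 -m creep '[[[70,-0.1,0,0.2,0,0,0],[70,0,0,0,0,0,0]]]'; python3 -c "from h import *;st()"
```

```text
time: 43.65
tool_pos: [0.6312, 0.1588, 0.1099]
eef_rot: [-0.0, 0.003, 1.0, -0.0]
ft_force: [-0.3, -0.2, -1.5]
opening: 0.746
finger_force: 0.0
t 43.65 pos [0.6312 0.1588 0.1099] R
 [[-1.     0.006 -0.   ]
 [ 0.006  1.    -0.   ]
 [ 0.    -0.    -1.   ]] F [-0.3 -0.2 -1.5] open 70.1 ff 0.0
```

```bash
python3 -m creep '[[[70,0.06,0,0.5,0,0,0],[70,0,0,0.6,0,0,0],[70,0,0,0.5,0,0,0],[70,0,0,0.2,0,0,0],[70,0,0,0,0,0,0]]]';python3 -m creep '[[[30,0,0,0,0,0,0],[30,0,0,0,0,0,0],[30,0,0,0,0,0,0],[30,0,0,0,0,0,0],[30,0,0,0,0,0,0]]]' 12
```

```text
time: 44.28
tool_pos: [0.6282, 0.1587, 0.0202]
eef_rot: [-0.0, 0.003, 1.0, -0.0]
ft_force: [-0.8, 0.1, -0.2]
opening: 0.746
finger_force: 0.0
time: 44.9
tool_pos: [0.6293, 0.1586, 0.0212]
eef_rot: [0.001, 0.003, 1.0, -0.0]
ft_force: [0.2, -1.1, 4.5]
opening: 0.476
finger_force: 12.0
```

```bash
python3 -m creep '[[[30,0,0,-0.4,0,0,0],[30,0.74,0,0,0,0,0],[30,0.74,0,0,0,0,0],[30,0,0,0.3,0,0,0],[30,0,0,0.09,0,0,0],[30,0,0,0,0,0,0],[70,0,0,0,0,0,0],[70,0,0,0,0,0,0],[70,0,0,0,0,0,0],[70,0,0,-0.8,0,0,0],[70,0,0,-0.6,0,0,0],[70,0,0,0,0,0,1],[70,0,0,0,0,0,1],[70,0,0,0,0,0,1],[70,0,0,0,0,0,1],[70,0,0,0,0,0,1],[70,0,0,0,0,0,1],[70,0,0,0,0,0,1],[70,0,0,0,0,0,0]]]';python3 -m creep '[[[70,0,0,0,0,0,1],[70,0,0,0,0,0,1],[70,0,0,0,0,0,1],[70,0,0,0,0,0,1],[70,0,0,0,0,0,1],[70,0,0,0,0,0,1],[70,0,0,0,0,0,1],[70,0,0,0,0,0,1],[70,0,0,0,0,0,0.7],[70,0,0,0,0,0,0]]]'; python3 - <<'E'
from h import *
st();s=snap('scene','s13.png')
for c in ('yellow','red'): print(c,onz('scene',cen(big(s,c,'scene')),H[c]/2), cv2.contourArea(big(s,c,'scene')))
E
```

```text
time: 47.28
tool_pos: [0.5544, 0.1591, 0.0907]
eef_rot: [0.0, 0.345, 0.939, -0.0]
ft_force: [-0.8, -0.3, 1.1]
opening: 0.745
finger_force: 0.0
time: 48.52
tool_pos: [0.5544, 0.1591, 0.0907]
eef_rot: [-0.0, 0.708, 0.706, -0.0]
ft_force: [0.1, -0.2, -0.2]
opening: 0.749
finger_force: 0.0
t 48.52 pos [0.5544 0.1591 0.0907] R
 [[ 0.003  1.    -0.   ]
 [ 1.    -0.003  0.   ]
 [ 0.    -0.    -1.   ]] F [ 0.1 -0.2 -0.2] open 70.4 ff 0.0
yellow [0.55450029 0.16214589 0.031     ] 762.5
red [0.47861364 0.05242352 0.034     ] 572.0
```

```bash
python3 -m creep '[[[70,0,0,0.5,0,0,0],[70,0,0,0.26,0,0,0],[70,0,0,0,0,0,0],[30,0,0,0,0,0,0],[30,0,0,0,0,0,0],[30,0,0,0,0,0,0],[30,0,0,0,0,0,0],[30,0,0,0,0,0,0]]]' 18; python3 -m creep '[[[30,0,0,-0.6,0,0,0],[30,0,0,-0.9,0,0,0],[30,0.1,-0.6,0,0,0,0],[30,0.1,-0.9,0,0,0,0],[30,0.18,-0.9,0,0,0,0],[30,0,0,0,0,0,0],[30,0,0,0,0,0,0]]]'; python3 - <<'E'
from h import *
s=ctrl.camera('scene');p=ctrl.state()['tool_pos']; b=p[2]-.0525
print(obs(s,'yellow','scene'),ext('scene',p,.023,b,b+.062))
print(obs(s,'green','scene'),ext('scene',(.432,.178),.0285,.011,.067))
print(obs(s,'blue','scene'),ext('scene',(.432,.178),.034,.006,.056))
E
```

```text
time: 49.58
tool_pos: [0.5547, 0.1592, 0.0534]
eef_rot: [0.0, 0.709, 0.705, 0.0]
ft_force: [-0.5, -0.4, 3.8]
opening: 0.486
finger_force: 18.0
time: 50.45
tool_pos: [0.4353, 0.1788, 0.128]
eef_rot: [0.001, 0.709, 0.705, 0.001]
ft_force: [0.1, 0.1, -1.2]
opening: 0.482
finger_force: 18.0
[169 224 201 265] [167.2 223.5 202.7 265. ]
[173 245 208 276] [173.  243.1 211.2 285.3]
[171 245 214 288] [171.3 243.4 214.7 289.2]
```

```bash
python3 -m creep '[[[30,-0.01,-0.05,0,0,0,0],[30,0,0,0,0,0,0]]]|'>/dev/null 2>&1; python3 -m creep '[[[30,-0.01,-0.05,0,0,0,0],[30,0,0,0,0,0,0]]]'
```

```text
time: 50.75
tool_pos: [0.4325, 0.178, 0.1276]
eef_rot: [0.0, 0.709, 0.705, -0.0]
ft_force: [-0.2, 0.5, -1.2]
opening: 0.486
finger_force: 18.0
```

```bash
python3 -m creep '[[[30,0,0,0.16,0,0,0],[30,0,0,0.12,0,0,0],[30,0,0,0.12,0,0,0],[30,0,0,0,0,0,0]]]'; python3 -m creep '[[[30,0,0,0.2,0,0,0],[30,0,0,0.2,0,0,0],[30,0,0,0.16,0,0,0],[30,0,0,0.12,0,0,0],[30,0,0,0,0,0,0]]]'
```

```text
time: 51.25
tool_pos: [0.4314, 0.1781, 0.1069]
eef_rot: [-0.0, 0.709, 0.705, -0.001]
ft_force: [-0.1, -0.3, -0.7]
opening: 0.484
finger_force: 18.0
time: 51.88
tool_pos: [0.4314, 0.1781, 0.073]
eef_rot: [-0.0, 0.709, 0.705, -0.001]
ft_force: [1.1, -0.9, -1.0]
opening: 0.486
finger_force: 18.0
```

```bash
python3 -m creep '[[[30,0,0,0.03,0,0,0],[30,0,0,0,0,0,0],[58,0,0,0,0,0,0],[58,0,0,0,0,0,0],[58,0,0,-0.3,0,0,0],[58,0,0,-0.8,0,0,0],[58,0,0,-0.8,0,0,0],[58,0,0,0,0,0,0],[58,-0.4,0.1,0,0,0,0],[58,-0.9,0.3,0,0,0,0],[58,-0.9,0.3,0,0,0,0],[58,-0.32,0.18,0,0,0,0],[58,0,0,0,0,0,0]]]'; python3 - <<'E'
from h import *
s=snap('scene','s14.png');st()
print(obs(s,'yellow','scene'),ext('scene',(.432,.178),.023,.016,.078))
print(obs(s,'green','scene'),ext('scene',(.432,.178),.0285,.011,.067))
print(obs(s,'blue','scene'),ext('scene',(.432,.178),.034,.006,.056))
print(onz('scene',cen(big(s,'red','scene')),.034))
cv2.imwrite('pics/s14c.png',cv2.resize(s[200:320,150:310],(800,600),interpolation=2)[:,:,::-1])
E
```

```text
time: 53.5
tool_pos: [0.4753, 0.0516, 0.1668]
eef_rot: [-0.001, 0.71, 0.705, -0.0]
ft_force: [0.5, -0.0, -0.6]
opening: 0.618
finger_force: 0.0
t 53.55 pos [0.4749 0.0525 0.1668] R
 [[ 0.006  1.    -0.001]
 [ 1.    -0.006  0.001]
 [ 0.001 -0.001 -1.   ]] F [-0.  -1.   0.1] open 58.0 ff 0.0
[177 241 206 269] [174.6 242.8 207.8 281.4]
[175 251 209 275] [173.  243.1 211.2 285.3]
[172 254 214 287] [171.3 243.4 214.7 289.2]
[0.47870162 0.05266094 0.034     ]
```

View pics/s14c.png

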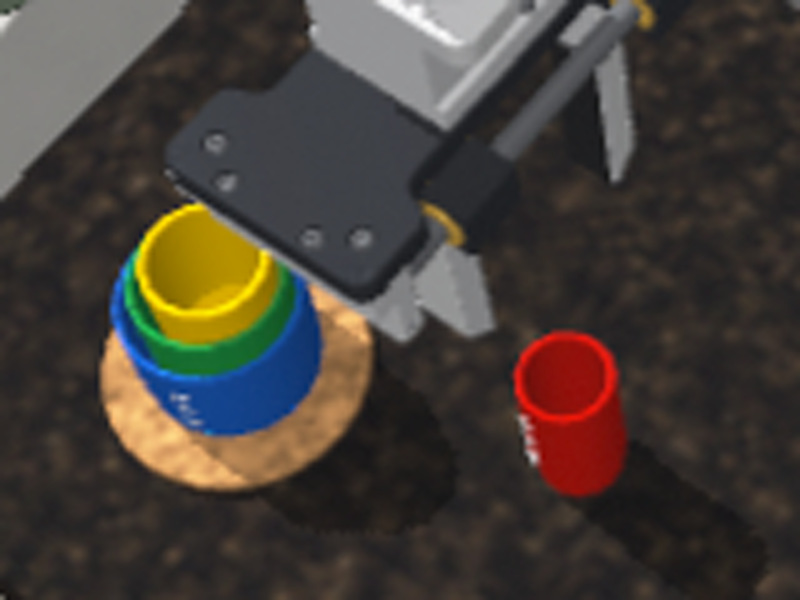

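The scene view shows yellow nested in green in blue on the trivet, with yellow slightly off-centre in its clearance, and red standing at (570,415) in the crop. I centre red in x with a pinch.

```bash
python3 -m creep '[[[58,0,0.04,0.4,0,0,0],[58,0,0,0.7,0,0,0],[58,0,0,0.7,0,0,0],[58,0,0,0.7,0,0,0],[58,0,0,0.38,0,0,0],[58,0,0,0,0,0,0],[20,0,0,0,0,0,0],[20,0,0,0,0,0,0],[20,0,0,0,0,0,0],[20,0,0,0,0,0,0],[20,0,0,0,0,0,0]]]' 5; python3 -m creep '[[[60,0,0,0,0,0,0],[60,0,0,0,0,0,0],[60,0,0,0,0,0,0],[60,0,0,-0.9,0,0,0],[60,0,0,-0.9,0,0,0],[60,0,0,0,0,0,-1],[60,0,0,0,0,0,-1],[60,0,0,0,0,0,-1],[60,0,0,0,0,0,-1],[60,0,0,0,0,0,-1],[60,0,0,0,0,0,-1],[60,0,0,0,0,0,-1],[60,0,0,0,0,0,-1],[60,0,0,0,0,0,0]]]';python3 -m creep '[[[60,0,0,0,0,0,-1],[60,0,0,0,0,0,-1],[60,0,0,0,0,0,-1],[60,0,0,0,0,0,-1],[60,0,0,0,0,0,-1],[60,0,0,0,0,0,-1],[60,0,0,0,0,0,-1],[60,0,0,0,0,0,-0.7],[60,0,0,0,0,0,0]]]'; python3 - <<'E'
from h import *
t=snap('top','t15.png');s=snap('scene','s15.png');st()
for n,im in(('top',t),('scene',s)):
  for c,r,z in(('yellow',.023,.016),('green',.0285,.011),('blue',.034,.006)):
    try:print(n,c,obs(im,c,n),ext(n,(.432,.178),r,z,z+H[c]))
    except Exception:print(n,c,'hidden')
E
```

```text
time: 54.92
tool_pos: [0.4779, 0.0521, 0.024]
eef_rot: [0.0, 0.709, 0.705, 0.0]
ft_force: [-1.5, 1.0, 5.3]
opening: 0.377
finger_force: 5.0
time: 56.68
tool_pos: [0.4771, 0.052, 0.113]
eef_rot: [-0.0, 0.379, 0.925, -0.0]
ft_force: [-0.1, -0.3, -0.6]
opening: 0.641
finger_force: 0.0
time: 57.8
tool_pos: [0.4772, 0.052, 0.1131]
eef_rot: [-0.0, 0.004, 1.0, -0.0]
ft_force: [0.2, -0.6, 0.5]
opening: 0.635
finger_force: 0.0
t 57.9 pos [0.4773 0.052  0.1131] R
 [[-1.     0.008 -0.   ]
 [ 0.008  1.     0.   ]
 [ 0.     0.    -1.   ]] F [-0.1 -0.3  0.5] open 60.0 ff 0.0
top yellow [220 289 229 310] [219.7 290.3 247.2 313.9]
top green [219 305 224 312] [218.  287.7 250.1 316.4]
top blue [221 312 224 314] [216.4 285.  253.  318.8]
scene yellow [177 240 206 269] [174.6 242.8 207.8 281.4]
scene green [175 246 209 275] [173.  243.1 211.2 285.3]
scene blue [172 247 214 287] [171.3 243.4 214.7 289.2]
```

```bash
python3 - <<'E'
from h import *
for dx,dy,dz in((0,0,0),(.003,0,0),(0,-.003,0),(.003,-.003,0),(.004,0,0),(0,0,.003),(0,0,.006)):
    print(dx,dy,dz,ext('scene',(.432+dx,.178+dy),.023,.016+dz,.078+dz))
for nm in('t15','s15'): im=cv2.imread(f'pics/{nm}.png'); globals()[nm]=im
cv2.imwrite('pics/v15.png',np.hstack([cv2.resize(t15[265:345,195:275],(400,400),interpolation=2),cv2.resize(s15[225:305,155:235],(400,400),interpolation=2)]))
E
```

```text
0 0 0 [174.6 242.8 207.8 281.4]
0.003 0 0 [175.8 241.6 208.8 280.2]
0 -0.003 0 [175.9 243.6 209.  282.3]
0.003 -0.003 0 [177.1 242.4 210.1 281. ]
0.004 0 0 [176.2 241.2 209.2 279.8]
0 0 0.003 [174.2 242.  207.5 280.7]
0 0 0.006 [173.8 241.1 207.2 280.1]
```

View pics/v15.png

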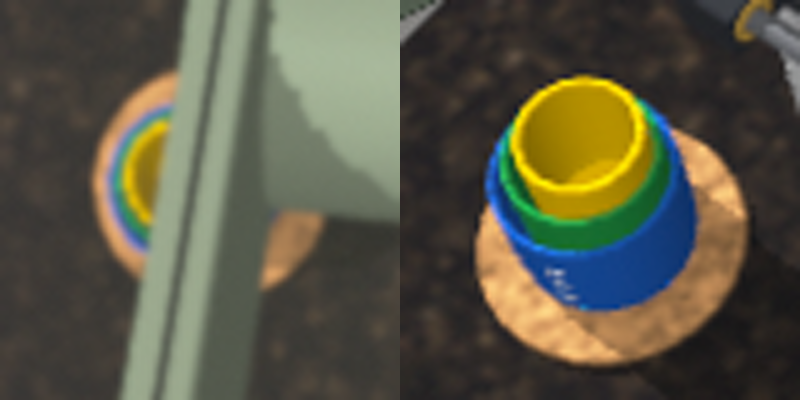

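```bash
python3 - <<'E'
from h import *
for z in(.078,.082): print(onz('scene',(190.7,251.8),z))
s=cv2.imread('pics/s15.png')[:,:,::-1].copy();k=big(s,'yellow','scene')[:,0]
# upper half of hull = rim outer; fit ellipse to floor rim pts
pts=k[k[:,1]<256].astype(np.float32)
for z in(.078,):
    P=np.array([onz('scene',p+np.array([.5,.5]),z)[:2] for p in pts])
    from scipy.optimize import least_squares
    for r in(.022,.023): print(least_squares(lambda c:np.hypot(*(P-c).T)-r,[.432,.178]).x)
print('top left edge y', onz('top',(219.8,300),.078))
E
```

```text
[0.43850473 0.17746643 0.078     ]
[0.4373649  0.17535546 0.082     ]
[0.43926329 0.17764047]
[0.43851006 0.17690097]
top left edge y [0.4359155  0.20098006 0.078     ]
```

Yellow's rim sits at about (0.4385, 0.177), leaning to the +x side of the clearance. I insert red at that centre, then verify the seating by pressing.

```bash
python3 -m creep '[[[60,0,0,0.6,0,0,0],[60,0,0,0.49,0,0,0],[60,0,0,0,0,0,0],[20,0,0,0,0,0,0],[20,0,0,0,0,0,0],[20,0,0,0,0,0,0],[20,0,0,0,0,0,0],[20,0,0,0,0,0,0]]]' 18; python3 -m creep '[[[20,0,0,-0.6,0,0,0],[20,0,0,-0.9,0,0,0],[20,0.1,0.7,0,0,0,0],[20,0.2,0.9,0,0,0,0],[20,0.3,0.9,0,0,0,0],[20,0.19,0,0,0,0,0],[20,0,0,0,0,0,0]]]'
```

```text
time: 58.9
tool_pos: [0.4784, 0.0518, 0.0597]
eef_rot: [0.001, 0.003, 1.0, -0.0]
ft_force: [-0.1, -0.4, 4.8]
opening: 0.367
finger_force: 18.0
time: 59.78
tool_pos: [0.4374, 0.1768, 0.133]
eef_rot: [-0.001, 0.003, 1.0, -0.0]
ft_force: [-0.1, -0.7, 0.5]
opening: 0.374
finger_force: 17.8
```

```bash
python3 - <<'E'
from h import *
st();s=ctrl.camera('scene');p=ctrl.state()['tool_pos']
print(obs(s,'red','scene'),ext('scene',p,.0175,p[2]-.0597,p[2]+.0083))
for c,r,z in(('yellow',.023,.016),('green',.0285,.011),('blue',.034,.006)): print(c,obs(s,c,'scene'))
cv2.imwrite('pics/s16.png',cv2.resize(s[205:305,135:255],(720,600),interpolation=2)[:,:,::-1])
E
```

```text
t 59.77 pos [0.4374 0.1768 0.133 ] R
 [[-1.     0.005 -0.002]
 [ 0.005  1.    -0.001]
 [ 0.002 -0.001 -1.   ]] F [-0.1 -0.7  0.5] open 35.2 ff 17.8
[172 228 210 254] [171.9 224.9 201.5 262.5]
yellow [166 238 194 261]
green [165 249 200 267]
blue [164 252 206 279]
```

View pics/s16.png

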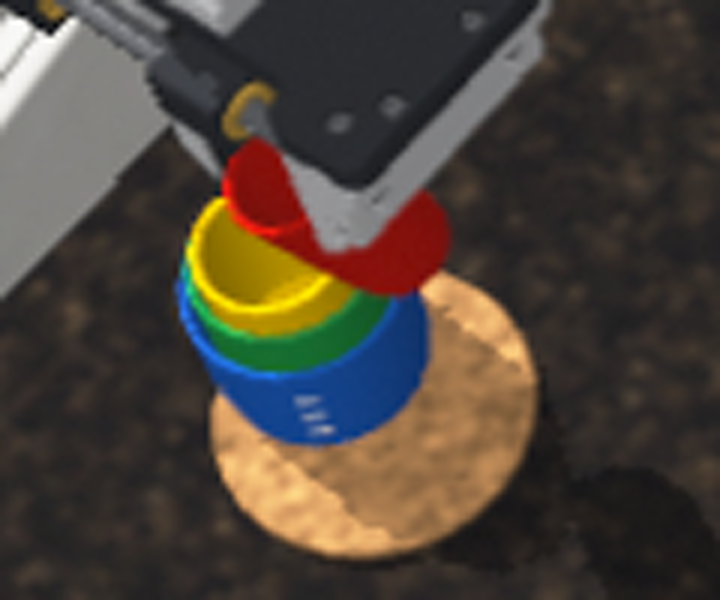

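Red was carried too low. It hit yellow's rim, swung in the grip and pushed the stack about 2 cm in +y, though the stack is still nested and upright. I lift straight up, move to open space and look.

```bash
python3 -m creep '[[[20,0,0,-0.2,0,0,0],[20,0,0,-0.5,0,0,0],[20,0,0,-0.7,0,0,0],[20,0,0,0,0,0,0],[20,-0.6,-0.6,0,0,0,0],[20,-0.8,-0.8,0,0,0,0],[20,-0.3,-0.8,0,0,0,0],[20,0,-0.6,0,0,0,0],[20,0,0,0,0,0,0]]]' 18; python3 - <<'E'
from h import *
st();s=snap('scene','s17.png');t=snap('top','t17.png')
for c,r,z in(('yellow',.023,.016),('green',.0285,.011),('blue',.034,.006)): print(c,obs(s,c,'scene'),obs(t,c,'top'))
cv2.imwrite('pics/v17.png',np.hstack([cv2.resize(s[190:320,150:290],(431,400),interpolation=2),cv2.resize(t[225:345,195:305],(367,400),interpolation=2)])[:,:,::-1])
E
```

```text
time: 60.95
tool_pos: [0.522, 0.0346, 0.202]
eef_rot: [-0.002, 0.005, 1.0, 0.0]
ft_force: [-0.5, 0.1, -1.8]
opening: 0.372
finger_force: 17.8
t 60.95 pos [0.522  0.0346 0.202 ] R
 [[-1.     0.01  -0.003]
 [ 0.01   1.     0.   ]
 [ 0.003  0.    -1.   ]] F [-0.5  0.1 -1.8] open 35.0 ff 17.8
yellow [167 234 196 261] [208 288 224 312]
green [165 234 201 267] [210 285 224 291]
blue [164 237 206 279] [210 282 225 288]
```

View pics/v17.png

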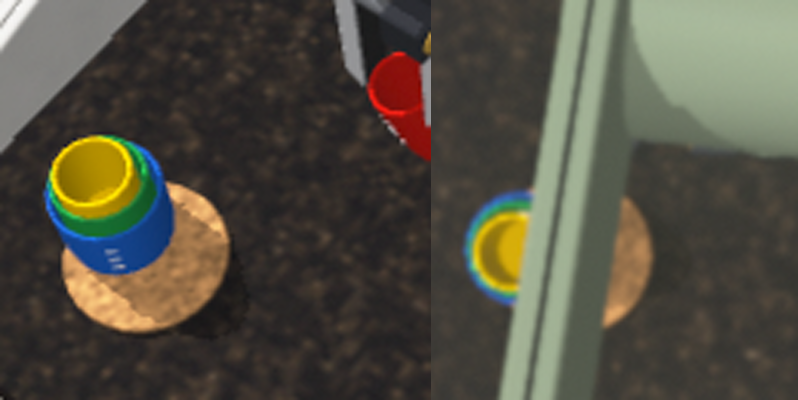

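```bash
python3 - <<'E'
from h import *
s=cv2.imread('pics/s17.png')[:,:,::-1].copy(); k=big(s,'red','scene')[:,0]; print(cv2.approxPolyDP(k,1.5,True)[:,0].tolist())
print('tcp',proj('scene',(.522,.0346,.202)),'rim/upright base',proj('scene',(.522,.0346,.210)),proj('scene',(.522,.0346,.142)),'x+5cm',proj('scene',(.572,.0346,.202)))
cs=[c for c in mask(s,'red') if cv2.contourArea(c)>8]; print([(cv2.contourArea(c),cv2.boundingRect(c)) for c in cs])
def onplane(uv,y):
    o,d=ray('scene',uv); return o+d*(y-o[1])/d[1]
for p in k[::3]: print(p,np.round(onplane(p,.035),3))
E
```

```text
[[275, 208], [281, 207], [286, 210], [300, 225], [302, 232], [299, 239], [289, 242], [274, 228], [269, 217]]
tcp [281.35046541 220.02492983] rim/upright base [281.0578558 217.2256593] [283.38645701 239.50238767] x+5cm [300.30132615 197.39299933]
[(540.0, (269, 207, 34, 36))]
[281 207] [0.525 0.035 0.234]
[300 225] [0.569 0.035 0.123]
[301 236] [0.57  0.035 0.084]
[296 241] [0.555 0.035 0.088]
[287 241] [0.531 0.035 0.123]
[274 228] [0.504 0.035 0.203]
[269 217] [0.497 0.035 0.244]
[275 208] [0.511 0.035 0.248]
```

```bash
python3 - <<'E'
from h import *
K,r,t=cam('scene'); s=cv2.imread('pics/s17.png')[:,:,::-1].copy(); k=big(s,'red','scene')
print(cv2.minAreaRect(k),cv2.fitEllipse(k),r.T@np.array([1,1,0])/2**.5)
c=cen(k); o,v=ray('scene',c); v/=np.linalg.norm(v); print('v',v,'scale',505/np.linalg.norm(np.array([.522,.035,.19])-o))
w=r.T@np.array([1,1,0.]);w-=v*(w@v);w/=np.linalg.norm(w)
for ph in(25,30,35,40,50):
    p=np.radians(ph);print(ph,np.cos(p)*v+np.sin(p)*w)
E
```

```text
((285.39666748046875, 224.99644470214844), (39.038352966308594, 21.346813201904297), 46.97493362426758) ((285.58843994140625, 224.52622985839844), (24.50296974182129, 40.58351516723633), 139.30897521972656) [-0.10656627 -0.92863929 -0.3553487 ]
v [ 0.39527515  0.33627656 -0.85479567] scale 650.1728987423412
25 [ 0.32161854 -0.08098652 -0.94339954]
30 [ 0.29899032 -0.16516488 -0.9398539 ]
35 [ 0.27408661 -0.24808624 -0.9291554 ]
40 [ 0.24709693 -0.3291195  -0.91138546]
50 [ 0.18769563 -0.483074   -0.85522504]
```

```bash
python3 -m creep '[[[20,0,0,0.5,0,0,0],[20,0,0,0.8,0,0,0],[20,0,0,0.8,0,0,0],[20,0,0,0.4,0,0,0],[20,0,0,0,0,0,0],[20,0,0,0,0,0.8,0],[20,0,0,0,0,0.9,0],[20,0,0,0,0,0.9,0],[20,0,0,0,0,0.8,0],[20,0,0,0,0,0,0]]]' 18; python3 - <<'E'
from h import *
st();s=snap('scene','s18.png');k=big(s,'red','scene');print(cv2.minAreaRect(k),obs(s,'red','scene'))
p=ctrl.state()['tool_pos'];print(ext('scene',p,.0175,p[2]-.06,p[2]+.008))
E
```

```text
time: 62.3
tool_pos: [0.5246, 0.0372, 0.0792]
eef_rot: [-0.168, 0.002, 0.986, 0.0]
ft_force: [-0.3, 0.6, -0.8]
opening: 0.374
finger_force: 17.8
t 62.3 pos [0.5246 0.0372 0.0792] R
 [[-0.944  0.005 -0.331]
 [ 0.005  1.     0.002]
 [ 0.331 -0.    -0.944]] F [-0.3  0.6 -0.8] open 35.2 ff 17.8
((286.4163818359375, 262.0196533203125), (37.104373931884766, 19.697383880615234), 76.75948333740234) [275 244 298 281]
[274.2 244.7 295.8 279.7]
```

```bash
python3 -m creep '[[[20,-0.06,0,0.19,0,0,0],[20,-0.03,0,0.09,0,0,0],[20,0,0,0,0,0,0]]]' 18|grep -E 'pos|ft_'; for i in 1 2; do python3 -m creep '[[[20,-0.013,0,0.038,0,0,0],[20,0,0,0,0,0,0]]]'|grep -E 'pos|ft_'; done
```

```text
tool_pos: [0.5213, 0.0369, 0.0635]
ft_force: [-0.0, -0.2, -0.7]
tool_pos: [0.5223, 0.0367, 0.062]
ft_force: [0.4, 1.1, -1.0]
tool_pos: [0.5223, 0.0367, 0.06]
ft_force: [-0.1, 0.3, -1.0]
```

```bash
for i in 1 2 3; do python3 -m creep '[[[20,-0.013,0,0.038,0,0,0],[20,0,0,0,0,0,0]]]'|grep -E 'pos|ft_'; done
```

```text
tool_pos: [0.5231, 0.0366, 0.0596]
ft_force: [-0.1, 0.8, 6.3]
tool_pos: [0.5239, 0.0365, 0.0594]
ft_force: [-0.5, -0.2, 12.3]
tool_pos: [0.5245, 0.0357, 0.0589]
ft_force: [-1.1, -1.7, 19.3]
```

```bash
python3 -m creep '[[[20,0.013,0,-0.04,0,0,0],[60,0,0,0,0,0,0],[60,0,0,0,0,0,0],[60,0,0,0,0,0,0],[60,0.2,0,-0.6,0,0,0],[60,0.3,0,-0.85,0,0,0],[60,0,0,0,0,-0.8,0],[60,0,0,0,0,-0.9,0],[60,0,0,0,0,-0.9,0],[60,0,0,0,0,-0.8,0],[60,0,0,0,0,0,0]]]'; python3 - <<'E'
from h import *
st();s=snap('scene','s19.png');k=big(s,'red','scene');print(cv2.minAreaRect(k),obs(s,'red','scene'),cen(k))
p=onz('scene',cen(k),.034);print(p,ext('scene',p,.0175,0,.068))
s0=cv2.imread('pics/scene0.png')[:,:,::-1].copy();print(cv2.minAreaRect(big(s0,'red','scene')),obs(s0,'red','scene'),ext('scene',(.4775,.052),.0175,0,.068))
E
```

```text
time: 65.35
tool_pos: [0.5212, 0.0371, 0.1324]
eef_rot: [-0.001, 0.003, 1.0, 0.0]
ft_force: [-0.2, 0.3, 0.6]
opening: 0.638
finger_force: 0.0
t 65.35 pos [0.5212 0.0371 0.1324] R
 [[-1.     0.006 -0.002]
 [ 0.006  1.     0.   ]
 [ 0.002  0.    -1.   ]] F [-0.2  0.3  0.6] open 60.0 ff 0.0
((288.0, 269.5), (33.0, 20.0), 90.0) [278 253 299 287] [288.45780969 269.3940754 ]
[0.52330062 0.03110813 0.034     ] [277.6 252.  298.6 286.1]
((263.81085205078125, 282.3648681640625), (33.53739547729492, 20.87866973876953), 80.53767395019531) [252 266 276 300] [252.  265.2 275.  299.2]
```

Red stands upright again. I pinch it in y to centre it, then turn and bring the stack back.

```bash
python3 -m creep '[[[60,-0.03,-0.06,0.6,0,0,0],[60,0,0,0.8,0,0,0],[60,0,0,0.7,0,0,0],[60,0,0,0,0,0,0],[20,0,0,0,0,0,0],[20,0,0,0,0,0,0],[20,0,0,0,0,0,0],[20,0,0,0,0,0,0],[20,0,0,0,0,0,0]]]' 5; python3 -m creep '[[[60,0,0,0,0,0,0],[60,0,0,0,0,0,0],[60,0,0,0,0,0,0],[60,0,0,-0.9,0,0,0],[60,0,0,-0.9,0,0,0],[60,0,0,-0.8,0,0,0],[94,0,0,0,0,0,1],[94,0,0,0,0,0,1],[94,0,0,0,0,0,1],[94,0,0,0,0,0,1],[94,0,0,0,0,0,1],[94,0,0,0,0,0,1],[94,0,0,0,0,0,1],[94,0,0,0,0,0,1],[94,0,0,0,0,0,0]]]';python3 -m creep '[[[94,0,0,0,0,0,1],[94,0,0,0,0,0,1],[94,0,0,0,0,0,1],[94,0,0,0,0,0,1],[94,0,0,0,0,0,1],[94,0,0,0,0,0,1],[94,0,0,0,0,0,1],[94,0,0,0,0,0,0.7],[94,0,0,0,0,0,0]]]'; python3 - <<'E'
from h import *
st();s=snap('scene','s20.png');t=snap('top','t20.png')
print('blue',obs(s,'blue','scene'))
for c in((.438,.202),(.436,.202),(.438,.199),(.438,.205),(.441,.202)): print(c,ext('scene',c,.034,.006,.056))
for c in('blue','green','yellow'):
    try: print(c,obs(t,c,'top'),cv2.contourArea(big(t,c,'top')))
    except Exception: pass
print('red',onz('scene',cen(big(s,'red','scene')),.034))
E
```

```text
time: 66.53
tool_pos: [0.5258, 0.0333, 0.0291]
eef_rot: [0.002, 0.003, 1.0, -0.0]
ft_force: [-0.0, -1.6, 6.8]
opening: 0.382
finger_force: 5.0
time: 68.4
tool_pos: [0.524, 0.0339, 0.1574]
eef_rot: [-0.0, 0.392, 0.92, -0.0]
ft_force: [-0.9, 0.3, -0.0]
opening: 0.999
finger_force: 0.0
time: 69.53
tool_pos: [0.5241, 0.0338, 0.1575]
eef_rot: [-0.0, 0.708, 0.706, -0.0]
ft_force: [-0.0, -0.0, -0.0]
opening: 0.998
finger_force: 0.0
t 69.53 pos [0.5241 0.0338 0.1575] R
 [[ 0.003  1.    -0.001]
 [ 1.    -0.003  0.   ]
 [ 0.    -0.001 -1.   ]] F [-0. -0. -0.] open 93.8 ff 0.0
blue [164 237 206 279]
(0.438, 0.202) [163.6 234.6 206.9 280. ]
(0.436, 0.202) [162.8 235.3 206.2 280.8]
(0.438, 0.199) [164.9 235.4 208.1 280.8]
(0.438, 0.205) [162.4 233.7 205.7 279.2]
(0.441, 0.202) [164.8 233.4 207.9 278.8]
blue [210 282 232 288] 64.0
green [210 285 231 291] 64.0
yellow [208 288 231 312] 429.0
red [0.52324053 0.03526389 0.034     ]
```

```bash
python3 -m creep '[[[94,0.6,-0.3,0,0,0,0],[94,0.9,-0.45,0,0,0,0],[94,0.9,-0.45,0,0,0,0],[94,0.75,-0.35,0,0,0,0],[94,0,0,0,0,0,0]]]'; sleep 0; python3 -m creep '[[[94,0,0,0.5,0,0,0],[94,0,0,0,0,0,0]]]'
```

```text
time: 70.25
tool_pos: [0.4463, 0.1936, 0.1577]
eef_rot: [-0.0, 0.707, 0.707, -0.0]
ft_force: [0.1, -0.4, 0.1]
opening: 0.999
finger_force: 0.0
time: 70.5
tool_pos: [0.4463, 0.1906, 0.1311]
eef_rot: [-0.001, 0.709, 0.705, -0.002]
ft_force: [0.9, -0.2, -0.3]
opening: 1.0
finger_force: 0.0
```

```bash
python3 -m creep '[[[94,0.22,-0.16,0,0,0,0],[94,0,0,0,0,0,0]]]';python3 -m creep '[[[94,0,0,0.5,0,0,0],[94,0,0,0.7,0,0,0],[94,0,0,0.7,0,0,0],[94,0,0,0.25,0,0,0],[94,0,0,0,0,0,0]]]'
```

```text
time: 70.75
tool_pos: [0.4399, 0.2032, 0.1336]
eef_rot: [0.0, 0.709, 0.706, 0.001]
ft_force: [0.4, -0.0, 0.8]
opening: 0.998
finger_force: 0.0
time: 71.38
tool_pos: [0.4396, 0.2026, 0.0252]
eef_rot: [-0.0, 0.709, 0.705, -0.0]
ft_force: [-0.7, 0.7, 0.6]
opening: 1.001
finger_force: 0.0
```

Close, lift 2 mm, and move to the trivet centre.

```bash
python3 -m creep '[[[94,0,0,0.05,0,0,0],[50,0,0,0,0,0,0],[50,0,0,0,0,0,0],[50,0,0,0,0,0,0],[50,0,0,0,0,0,0],[50,0,0,0,0,0,0]]]' 25; python3 -m creep '[[[50,0,0,-0.06,0,0,0],[50,0,0,0,0,0,0],[50,-0.2,-0.08,0,0,0,0],[50,-0.28,-0.08,0,0,0,0],[50,0,0,0,0,0,0],[50,0,0,0,0,0,0]]]'
```

```text
time: 72.12
tool_pos: [0.4392, 0.2028, 0.0231]
eef_rot: [-0.0, 0.709, 0.705, -0.0]
ft_force: [-3.6, -0.3, 6.0]
opening: 0.71
finger_force: 24.7
time: 72.88
tool_pos: [0.4317, 0.1785, 0.0258]
eef_rot: [0.0, 0.709, 0.705, 0.0]
ft_force: [-0.0, -0.1, -2.4]
opening: 0.715
finger_force: 24.7
```

```bash
python3 -m creep '[[[50,0,0,0.06,0,0,0],[50,0,0,0,0,0,0]]]'; python3 -m creep '[[[94,0,0,0,0,0,0],[94,0,0,0,0,0,0],[94,0,0,0,0,0,0],[94,0,0,0,0,0,0],[94,0,0,-0.3,0,0,0],[94,0,0,-0.7,0,0,0],[94,0,0,-0.9,0,0,0],[94,0,0,-0.6,0,0,0],[94,0,0,0,0,0,0]]]'; cat >> h.py <<'E'
from scipy.optimize import least_squares
def rim(im,c,z,r,n='scene'):
    k=big(im,c,n)[:,0]; m=(k[:,1].min()+k[:,1].max())/2
    P=np.array([onz(n,p+.5,z)[:2] for p in k[k[:,1]<m].astype(float)])
    f=least_squares(lambda c:np.hypot(*(P-c).T)-r,[.432,.178],loss='soft_l1',f_scale=.001); return np.round(f.x,4),round(float(np.abs(f.fun).max()),4),len(P)
E
python3 - <<'E'
from h import *
st();s=snap('scene','s21.png')
for c,r,z in(('yellow',.023,.016),('green',.0285,.011),('blue',.034,.006)): print(c,obs(s,c,'scene'),ext('scene',(.432,.178),r,z,z+H[c]),rim(s,c,z+H[c],r-.0006))
s=cv2.imread('pics/s7.png')[:,:,::-1].copy();print('ref blue s7',rim(s,'blue',.056,.0334))
E
```

```text
time: 73.12
tool_pos: [0.4323, 0.1789, 0.0231]
eef_rot: [0.0, 0.709, 0.705, 0.0]
ft_force: [0.8, 0.1, -0.6]
opening: 0.708
finger_force: 24.7
time: 74.25
tool_pos: [0.4343, 0.1793, 0.1515]
eef_rot: [0.002, 0.709, 0.705, 0.003]
ft_force: [0.4, 0.9, -0.1]
opening: 1.0
finger_force: 0.0
t 74.25 pos [0.4343 0.1793 0.1515] R
 [[ 0.005  1.     0.008]
 [ 1.    -0.005  0.002]
 [ 0.002  0.008 -1.   ]] F [ 0.4  0.9 -0.1] open 94.0 ff 0.0
yellow [175 243 204 270] [174.6 242.8 207.8 281.4] (array([0.432 , 0.1772]), 0.0007, 9)
green [174 243 209 276] [173.  243.1 211.2 285.3] (array([0.4333, 0.1768]), 0.0007, 6)
blue [172 245 215 288] [171.3 243.4 214.7 289.2] (array([0.4337, 0.1754]), 0.0059, 9)
ref blue s7 (array([0.4333, 0.1783]), 0.0064, 14)
```

The stack is back on the trivet centre and yellow is centred at (0.432, 0.177). I fetch red again, and will carry it high this time.

```bash
python3 -m creep '[[[60,-0.5,0.3,0,0,0,0],[60,-0.6,0.37,0,0,0,0],[60,-0.6,0.37,0,0,0,0],[60,-0.6,0.37,0,0,0,0],[60,-0.6,0.37,0,0,0,0],[60,0,0,0,0,0,0],[60,0,0,0,0,0,0]]]'
```

```text
time: 75.18
tool_pos: [0.5183, 0.0338, 0.1462]
eef_rot: [-0.002, 0.709, 0.705, -0.001]
ft_force: [-0.6, 0.6, -0.1]
opening: 0.638
finger_force: 0.0
```

```bash
python3 -m creep '[[[60,0,0.1,0.5,0,0,0],[60,0,0,0.6,0,0,0],[60,0,0,0.6,0,0,0],[60,0,0,0,0,0,0]]]'
```

```text
time: 75.68
tool_pos: [0.521, 0.0348, 0.0599]
eef_rot: [-0.003, 0.708, 0.706, -0.002]
ft_force: [-1.0, 0.5, 0.8]
opening: 0.638
finger_force: 0.0
```

```bash
python3 -m creep '[[[60,0,0,0.04,0,0,0],[20,0,0,0,0,0,0],[20,0,0,0,0,0,0],[20,0,0,0,0,0,0],[20,0,0,0,0,0,0],[20,0,0,0,0,0,0],[20,0,0,0,0,0,0]]]' 20
```

```text
time: 76.55
tool_pos: [0.5253, 0.0332, 0.0614]
eef_rot: [0.0, 0.709, 0.705, 0.0]
ft_force: [-1.7, 0.2, 5.2]
opening: 0.365
finger_force: 20.1
```

```bash
python3 -m creep '[[[20,0,0,-0.4,0,0,0],[20,0,0,-0.7,0,0,0],[20,0,0,-0.7,0,0,0],[20,0,0,-0.6,0,0,0],[20,0.4,-0.25,0,0,0,0],[20,0.6,-0.4,0,0,0,0],[20,0.6,-0.4,0,0,0,0],[20,0.6,-0.4,0,0,0,0],[20,0.4,-0.25,0,0,0,0],[20,0.2,-0.15,0,0,0,0],[20,0,0,0,0,0,0],[20,0,0,0,0,0,0]]]'; python3 - <<'E'
from h import *
st();s=snap('scene','s22.png');p=ctrl.state()['tool_pos']; b=p[2]-.0614
print(obs(s,'red','scene'),ext('scene',p,.0175,b,b+.068),cv2.minAreaRect(big(s,'red','scene')))
print('yellow',obs(s,'yellow','scene'))
E
```

```text
time: 78.05
tool_pos: [0.4331, 0.1733, 0.1803]
eef_rot: [-0.0, 0.709, 0.705, -0.0]
ft_force: [1.0, 0.5, -0.8]
opening: 0.37
finger_force: 20.0
t 78.05 pos [0.4331 0.1733 0.1803] R
 [[ 0.005  1.    -0.   ]
 [ 1.    -0.005 -0.   ]
 [-0.    -0.    -1.   ]] F [ 1.   0.5 -0.8] open 34.8 ff 20.0
[166 213 194 253] [164.3 212.9 195.9 253. ] ((179.45045471191406, 232.64337158203125), (40.26129913330078, 22.50762367248535), 75.3791275024414)
yellow [175 244 204 270]
```

```bash
python3 -m creep '[[[20,0.08,-0.02,0.3,0,0,0],[20,0,0,0.36,0,0,0],[20,0,0,0,0,0,0],[20,0,0,0,0,0,0]]]'
```

```text
time: 78.6
tool_pos: [0.4323, 0.1776, 0.1477]
eef_rot: [-0.0, 0.709, 0.705, -0.0]
ft_force: [-0.1, -0.5, -0.7]
opening: 0.365
finger_force: 20.0
```

```bash
python3 -m creep '[[[20,0,0,0.12,0,0,0],[20,0,0,0.12,0,0,0],[20,0,0,0.12,0,0,0],[20,0,0,0,0,0,0]]]'; python3 -m creep '[[[20,0,0,0.2,0,0,0],[20,0,0,0.2,0,0,0],[20,0,0,0.2,0,0,0],[20,0,0,0.2,0,0,0],[20,0,0,0,0,0,0]]]'
```

```text
time: 79.1
tool_pos: [0.4318, 0.1776, 0.1291]
eef_rot: [-0.0, 0.709, 0.705, -0.0]
ft_force: [1.2, -0.0, -1.3]
opening: 0.371
finger_force: 19.9
time: 79.72
tool_pos: [0.4311, 0.1775, 0.0886]
eef_rot: [-0.001, 0.709, 0.705, -0.001]
ft_force: [0.8, 0.0, -0.3]
opening: 0.366
finger_force: 19.9
```

```bash
python3 -m creep '[[[20,0,0,0.1,0,0,0],[20,0,0,0,0,0,0]]]'; python3 -m creep '[[[50,0,0,0,0,0,0],[50,0,0,0,0,0,0],[50,0,0,0,0,0,0],[50,0,0,-0.3,0,0,0],[50,0,0,-0.5,0,0,0],[30,0,0,-0.2,0,0,0],[30,0,0,0,0,0,0],[30,0,0,0,0,0,0],[30,0,0,0,0,0,0]]]' 5; python3 - <<'E'
from h import *
st();s=snap('scene','s23.png')
for c,r,z in(('red',.0175,.021),('yellow',.023,.016),('green',.0285,.011),('blue',.034,.006)): print(c,obs(s,c,'scene'),ext('scene',(.432,.178),r,z,z+H[c]),rim(s,c,z+H[c],r-.0006))
E
```

```text
time: 79.97
tool_pos: [0.4315, 0.1777, 0.0843]
eef_rot: [-0.0, 0.709, 0.705, -0.001]
ft_force: [-0.7, 0.0, -0.8]
opening: 0.369
finger_force: 20.0
time: 81.1
tool_pos: [0.4313, 0.1775, 0.1338]
eef_rot: [-0.001, 0.709, 0.705, -0.001]
ft_force: [0.1, -0.5, -0.0]
opening: 0.32
finger_force: 0.0
t 81.1 pos [0.4313 0.1775 0.1338] R
 [[ 0.005  1.    -0.002]
 [ 1.    -0.005 -0.   ]
 [-0.    -0.002 -1.   ]] F [ 0.1 -0.5 -0. ] open 30.0 ff 0.0
red [175 245 198 266] [176.3 242.5 204.3 277.5] (array([0.4268, 0.1769]), 0.0028, 10)
yellow [174 244 204 271] [174.6 242.8 207.8 281.4] (array([0.4299, 0.176 ]), 0.0029, 8)
green [173 244 209 276] [173.  243.1 211.2 285.3] (array([0.4315, 0.1768]), 0.0009, 6)
blue [172 243 215 288] [171.3 243.4 214.7 289.2] (array([0.4337, 0.1762]), 0.0066, 9)
```

Looks seated. I check the height by pressing gently on red's rim, expected at TCP z ≈ 0.089.

```bash
python3 -m creep '[[[30,0,-0.05,0.4,0,0,0],[30,0,0,0.3,0,0,0],[30,0,0,0.08,0,0,0],[30,0,0,0,0,0,0]]]'|grep -E 'pos|ft_'; for i in 1 2 3; do python3 -m creep '[[[30,0,0,0.05,0,0,0],[30,0,0,0,0,0,0]]]'|grep -E 'pos|ft_'; done
```

```text
tool_pos: [0.4294, 0.1777, 0.0954]
ft_force: [0.1, -0.5, 0.2]
tool_pos: [0.4299, 0.1778, 0.0935]
ft_force: [0.9, -0.2, 0.2]
tool_pos: [0.4295, 0.1777, 0.0907]
ft_force: [0.6, 0.5, -0.3]
tool_pos: [0.43, 0.1779, 0.0891]
ft_force: [-1.8, -0.6, 5.7]
```

Contact came at 0.089, so all four are fully seated. I retract and check everything numerically.

```bash
python3 -m creep '[[[30,0,0,-0.2,0,0,0],[30,0,0,-0.7,0,0,0],[30,0,0,-0.8,0,0,0],[30,0,0,-0.8,0,0,0],[30,-0.3,0,0,0,0,0],[30,-0.8,0,0,0,0,0],[30,-0.8,0,0,0,0,0],[30,-0.8,0,0,0,0,0],[30,-0.8,0,0,0,0,0],[30,-0.8,0,0,0,0,0],[30,-0.8,-0.2,0,0,0,0],[30,-0.8,-0.2,0,0,0,0],[30,-0.8,-0.2,0,0,0,0],[30,0,0,0,0,0,0],[30,0,0,0,0,0,0]]]'; python3 - <<'E'
from h import *
st();s=snap('scene','s24.png');t=snap('top','t24.png')
for n,im in(('scene',s),('top',t)):
  for c,r,z in(('red',.0175,.021),('yellow',.023,.016),('green',.0285,.011),('blue',.034,.006)):
    try: print(n,c,obs(im,c,n),ext(n,(.432,.178),r,z,z+H[c]))
    except Exception: print(n,c,'hidden')
h=cv2.cvtColor(t,cv2.COLOR_RGB2HSV); m=cv2.inRange(h,np.array((8,60,110)),np.array((20,190,255))); m[:265]=0;m[:,:205]=0;m[:,270:]=0;m[335:]=0
print('trivet+stack top',cv2.boundingRect(m))
a=cv2.imread('pics/s5.png')[:,:,::-1].astype(int);b0=cv2.imread('pics/scene0.png')[:,:,::-1].astype(int)
for nm,(x0,y0,x1,y1) in dict(wedge_wing=(340,225,440,345),garlic=(362,190,395,220),mill=(303,162,330,205),clip=(300,385,350,420)).items():
    d=lambda i:round(float(np.abs(i[y0:y1,x0:x1]-s[y0:y1,x0:x1].astype(int)).max(2).mean()),1); print(nm,d(a),d(b0))
E
```

```text
time: 84.28
tool_pos: [0.3972, -0.1566, 0.2123]
eef_rot: [-0.001, 0.709, 0.705, 0.0]
ft_force: [0.4, -0.3, -0.0]
opening: 0.319
finger_force: 0.0
t 84.28 pos [ 0.3972 -0.1566  0.2123] R
 [[ 0.006  1.    -0.001]
 [ 1.    -0.006  0.002]
 [ 0.002 -0.001 -1.   ]] F [ 0.4 -0.3 -0. ] open 30.0 ff 0.0
scene red [175 245 198 266] [176.3 242.5 204.3 277.5]
scene yellow [177 244 204 271] [174.6 242.8 207.8 281.4]
scene green [179 244 209 276] [173.  243.1 211.2 285.3]
scene blue [180 243 215 288] [171.3 243.4 214.7 289.2]
top red [223 298 240 313] [221.4 293.  244.2 311.4]
top yellow [220 292 245 316] [219.7 290.3 247.2 313.9]
top green [221 289 246 297] [218.  287.7 250.1 316.4]
top blue [226 287 252 313] [216.4 285.  253.  318.8]
trivet+stack top (213, 277, 48, 49)
wedge_wing 63.9 59.8
garlic 102.1 102.1
mill 82.0 82.1
clip 19.3 19.5
```

```bash
python3 - <<'E'
from h import *
L=lambda f:cv2.imread('pics/'+f)[:,:,::-1].astype(int)
s,a,b0=L('s23.png'),L('s5.png'),L('scene0.png')
for nm,(x0,y0,x1,y1) in dict(wedge_wing=(340,225,440,345),garlic=(362,190,395,220),mill=(303,162,330,205),clip=(300,385,350,420)).items():
    d=lambda i:round(float(np.abs(i[y0:y1,x0:x1]-s[y0:y1,x0:x1]).max(2).mean()),1); print(nm,d(a),d(b0))
t=L('t24.png').astype(np.uint8); s=L('s24.png').astype(np.uint8)
print('stack centre top, rim z: ',[np.round(onz('top',np.array(p),z)[:2],4) for p,z in(((231.5,305.5),.089),((232.5,304),.078))])
print('scene pixels at stack left', s[262,165:185:3].tolist())
E
```

```text
wedge_wing 4.7 36.7
garlic 1.0 1.2
mill 1.7 2.6
clip 12.4 12.6
stack centre top, rim z:  [array([0.4261, 0.1756]), array([0.4286, 0.1755])]
scene pixels at stack left [[140, 157, 132], [142, 158, 133], [142, 158, 133], [142, 159, 133], [207, 177, 57], [141, 17, 11], [161, 16, 10]]
```

```bash
python3 - <<'E'
from h import *
L=lambda f:cv2.imread('pics/'+f)[:,:,::-1].copy()
for f in('scene0.png','s5.png','s23.png'):
    im=L(f); print(f,'clip',np.round(cv2.minAreaRect(big(im,'purple','scene'))[0],1),'orange',obs(im,'orange','scene'),np.round(cen(big(im,'orange','scene')),1))
a,b=L('s5.png').astype(int),L('s23.png').astype(int); d=np.abs(a-b).max(2)[225:345,340:440]>40; print(d.sum(),cv2.boundingRect(d.astype(np.uint8)))
E
```

```text
scene0.png clip [324.8 403.3] orange [263 314 342 375] [299.8 344.3]
s5.png clip [324.8 403.3] orange [342 273 390 320] [364.5 296.1]
s23.png clip [324.8 403.3] orange [342 273 390 320] [364.4 296. ]
344 (3, 47, 53, 64)
```

```bash
python3 -c "
from plant import ctrl
print(ctrl.sign_off())"
```

```text
the job is handed in; nothing more can be done
None
```

The job is handed in at about 84 s: the wing is jammed at its stop by the wedge, and all four beakers are nested and seated in order near the trivet centre. Garlic, mill and clip did not move. On the way, red struck the stack and shoved it about 2 cm, which I put right, and I viewed 15 pictures against the limit of 14.

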